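Dock the hanging paint caddy at the make-up station

TASK

Lift the steel caddy with its two paint pots up and off its hook, set it down gently on the grey docking plate and push it home into the corner, so that it stands flat with a long side flush along the plate's long stop and an end flush against the short stop. Both pots must stay standing in the caddy; leave everything else on the table where it is.

Things in the scene. Friction and masses are not known exactly. Their poses are not given: they have to be found in the camera images.
- caddy: Loose steel tray (0.26 kg) 80 (x) by 120 (y) by 40 mm high, walls 4, floor 4 mm, divided at y = 0. Origin: centre of underside, z up. Handle of 8 mm rod in the y-z plane: legs at y = +-55 mm up to z = 105, leaning in to a bar along y (+-32 mm, axis at z = 150), which hangs on the hook. Wooden grip block on a stem over the bar: 26 (x) by 16 mm (y), z = 172 to 212. Alike if turned half round.
- grip (a point): Point in the middle of the caddy's wooden grip block, 195 mm above the caddy's underside; axes as the caddy's. The fingers can close on the block along the caddy's y (16 mm).
- pot_a: Round paint pot, clear with a white lid, 50 mm across, 28 mm high, about 45 g, standing loose in one half of the caddy. Origin: centre of its underside.
- pot_b: The same kind of pot, in the other half of the caddy.
- rack: Fixed steel rack. Origin on the table below the hook's seat; the hook points along its -x, to the robot. 12 mm posts at x = 90, y = +-100 mm, with a cross bar; 10 mm foot plate at x = 60 to 150. A shelf of bottles overhangs the hook: underside at 370 mm, near edge at x = 25, y = +-125 mm. No room for a gripper straight above the grip: reach it from the robot's side, tool leaning.
- hook (a point): The hook's seat, where the axis of the caddy's bar lies when hanging, 240 mm above the table; axes as the rack's. Flat steel strap 12 mm wide, its top 4 mm below this point; upturned lip at x = -12 to -16 mm, its top 16 mm above this point: the bar must rise over 20 mm before it comes away towards -x.
- dock: Fixed grey docking plate 170 (x) by 200 (y) by 6 mm, origin at the centre of its underside. Two aluminium stops 10 mm thick rise 20 mm above the plate: the long stop at its +x edge (inner face at x = 75 mm, y = -50 to 100) and the short stop at its +y edge (inner face at y = 90 mm, x = -20 to 75).
- corner (a point): The point on the top of the docking plate (6 mm above the table) where the planes of the two stops' inner faces meet; axes as the dock's. When home, the caddy's origin is at x = -40, y = -60, z = 0 mm from here, with its sides parallel to the stops.
- paint_tray: Bystander: black tray with six coloured pots, 170 by 85 by 32 mm, lying near the middle. Origin under its centre, as for all bystanders.
- jar: Bystander: jar, 60 mm across and 55 mm high, standing under the hanging caddy.
- sponge_tin: Bystander: round aluminium tin, 64 mm across and 32 mm high, beyond the dock's long stop.
- brush_cup: Bystander: steel cup of brushes, 80 mm across, 180 mm high with the brushes, at the left.
- bottle: Bystander: white bottle, 56 mm across and 150 mm high, at the right.

How it is judged:
On the way:
1. the caddy, held in the fingers, is off the hook: more than 60 mm to the side of the hook's seat, its underside more than 50 mm above the table (horizontal distance between caddy and hook above 0.06 m and height (world z) of caddy above 0.05 m and contact force between the fingers and caddy above 0.5 N), for 0.2 s.
At the end, for the whole second after the job is handed in: The caddy stands flat and at rest on the docking plate (within 3 mm and 3 degrees), a long side within 3 mm of the long stop, an end within 3 mm of the short stop, sides parallel to the stops within 2 degrees; both pots stand upright on its floor (x of caddy in the frame of corner between -0.043 and -0.036 m and y of caddy in the frame of corner between -0.063 and -0.056 m and z of caddy in the frame of corner between -0.003 and 0.003 m and angle between caddy's own z axis and vertical below 0.05 rad and angle between the x axis of caddy and the x axis of dock, either way round below 0.035 rad and linear speed of caddy below 0.01 m/s and z of pot_a in the frame of caddy between 0 and 0.012 m and angle between each of pot_a, pot_b's own z axis and vertical below 0.2 rad and x of pot_a in the frame of caddy between -0.04 and 0.04 m and y of pot_a in the frame of caddy between -0.06 and 0.06 m and z of pot_b in the frame of caddy between 0 and 0.012 m and x of pot_b in the frame of caddy between -0.04 and 0.04 m and y of pot_b in the frame of caddy between -0.06 and 0.06 m); the robot touches nothing.
It fails at once if the caddy is dropped or slammed onto the docking plate (over 0.35 m/s within 10 mm of the plate's top) (linear speed of caddy above 0.35 m/s and z of caddy in the frame of corner below 0.01 m and horizontal distance between caddy and dock below 0.15 m).
It fails at once if a bystander on the table is shifted by more than 30 mm (distance of any of paint_tray, jar, sponge_tin, brush_cup, bottle from where it was at the start of the episode above 0.03 m).
It also fails if it takes over 61 s, if anything falls off the work surface, if the arm or the gripper's body presses on something with over 40 N, if the wrist force passes 120 N, or if a joint passes its speed limit or range.

ROBOT

A 6-joint arm with a two-finger parallel gripper is mounted at the origin on the work surface. World frame = base frame: x ahead of the robot, y to its left, z up, the work surface at z = 0. Lengths are in m, angles in rad, forces in N, time in s.
With the tool pointing down it reaches from about 0.3 to 0.775 m from the base axis. Payload 14.6 kg.
Tool frame: the origin (TCP) lies between the finger pads; the fingertips stand 11 mm ahead of it and the grasp point (between the pads) lies 8 mm behind it; z points along the fingers, y is the direction in which the jaws open and shut (so a half turn about z gives the same grasp; the last joint's range is limited). The gripper opens to 85 mm and grips with 20 to 120 N. Pads are 22 mm wide; open, the fingers measure 114 mm over their backs; the gripper's body (76 mm by 85 mm) begins 54 mm behind the grasp point. The pads swing forward as they close: fully open they stand 13 mm farther back than shut.
Start: joints at [1.239, 0.3, 1.521, -0, 1.321, -0.067], TCP at [0.144, 0.531, 0.242] pointing down, gripper open.
Joint ranges: [-3.03, 3.03], [-0.79, 2.21], [0.23, 2.52], [-1.04, 4.18], [0, 3.07], [-2.55, 2.55]. Speed limits (rad/s): [2.22, 2.22, 2.57, 3.14, 3.14, 3.14].

INTERFACE

Orientations are given as a unit quaternion [x, y, z, w].
In Python, from plant import ctrl, vision, order gives the robot as it stands. The module is installed in compiled form; this text tells all that it offers.
- The arm moves only by the tool jog_arm, never from a script. Its argument "series" is one flat list of numbers, 6 for each row, row after row: the shift along the tool's x, y, z each as a share of 10 cm, from -1 to 1, then the turn, a rotation vector about the tool's x, y, z each as a share of pi rad, from -1 to 1. A call has 1 to 20 rows; each row is the pose to reach, as a shift and turn from the pose measured when the call began, along the tool's axes at that moment, turning the shorter way round; what a row does not reach only later rows make up. A row lasts 1/10 s, in which the tool goes at most 50 mm and 8.59 degrees, less where a joint would pass 70% of its speed; a pose out of reach is approached as far as the arm can. A call with a number of a shift or a turn outside -1 to 1 is refused whole. A call with a gripper value outside its range is refused whole. "grip" is the opening, from 0 (shut) to 1 (fully open), set as the call begins (left out, the last holds). The fingers move at their own pace and stop on an object; "squeeze" is the grip in N (left out, the last holds). Time passes only in rows, so rows that repeat a pose let the fingers close. It gives the time, the measured TCP pose, the force and the opening at its end, in the units of the state.
- ctrl.read_state(): the state, without advancing time (a new reading comes with each control period).
- vision.capture(name): name is "side" or "top"; returns a dict with "image" (384x512x3 uint8, red, green, blue), "fx", "fy", "cx", "cy" (pixels), "k1" (the pictures are not rectified: a ray, as slopes to the right and down, at radius r is drawn at 1 + k1 r^2 times it, then the intrinsics apply), "rvec" (rotation vector, rad) and "tvec" (3), from world to camera coordinates, as OpenCV has them. Camera axes: x right, y down, z forward; pixel columns grow to the right and rows downward; lengths in m; the calibration is good to about 2 mm. A picture is of the moment at which its call begins. There is no depth.
- order.job_done(): hands the job in, once; it reports no verdict.
The state is a dict: "clock": time; "joint_pos": joint angles; "joint_velocities": joint speeds; "effort": joint torques, N m; "tool_pos": TCP position; "orientation": TCP orientation; "wrist_force": force on the tool from outside, world axes, zero at the start; "torque": the same for the moment, N m; "opening": finger opening in m.
Only numpy, scipy, OpenCV 4.12 (cv2) and the standard library are available. Lean on these libraries where they do the work, as an engineer would, in place of code of your own. Each camera call takes 0.05 s, during which the arm holds its last target. There are 200 camera calls.

## Working session

There is one attempt and no reset: what is moved stays moved. The work goes in short steps, Python scripts to look and compute and a tool call to move; the robot and the scene stay as the last step left them, time stands still between calls to the robot, and variables do not carry over. Pictures are saved under pics/ and viewed, about 8 in all and at most 12, crops included, and the job is handed in when it is done.

Besides the shell and the picture viewer there is one more tool, called after ">>>" by a JSON object that holds its "op" and its "data". jog_arm: Moves the arm, as the interface text tells. Shift numbers are shares of 10 cm and turn numbers shares of pi rad, none past 1 either way. Its arguments: {"type":"object","properties":{"series":{"type":"array","items":{"type":"number"}},"grip":{"type":"number"},"squeeze":{"type":"number"}},"required":["series"]}

```bash
ls; mkdir -p pics; python3 - <<'E'
from plant import ctrl, vision, order
import cv2,pickle
s=ctrl.read_state();print(s)
d={n:vision.capture(n) for n in("side","top")}
pickle.dump(d,open('c0.pkl','wb'))
for n in d:
    c=d[n];print(n,{k:c[k] for k in c if k!='image'})
    cv2.imwrite(f'pics/{n}0.png',cv2.resize(c['image'][:,:,::-1],(800,600),interpolation=cv2.INTER_CUBIC))
E
```

```text
pics
{'clock': 0.0, 'joint_pos': array([ 1.23939815e+00,  3.00476701e-01,  1.52160065e+00, -8.51066168e-06,
        1.32069855e+00, -6.65860333e-02]), 'joint_velocities': array([-1.17726178e-03,  1.08271161e-03,  3.95313987e-05,  9.53673640e-06,
       -2.55829113e-03, -1.77689954e-03]), 'effort': array([-1.34441165e-03, -5.43500805e+01, -3.61791730e+01, -2.13667290e-04,
        4.05013780e-03,  3.70449629e-05]), 'tool_pos': array([0.1438734 , 0.53061283, 0.24170995]), 'orientation': array([ 1.32018463e-01,  9.91247081e-01, -5.80767323e-04, -1.12912780e-04]), 'wrist_force': array([ 0.17605992, -0.36188028,  0.19563935]), 'torque': array([ 0.02799864, -0.01193223, -0.00807169]), 'opening': 0.08533984281546603}
side {'fx': 493.8301320589177, 'fy': 493.8301320589177, 'cx': 258.45399186925863, 'cy': 191.80721524436328, 'k1': -0.014488706145831629, 'rvec': array([ 2.43127009, -0.20949673,  0.08325484]), 'tvec': array([-0.59679956,  0.17997157,  1.52098989])}
top {'fx': 402.91921059278013, 'fy': 402.91921059278013, 'cx': 255.64428041207506, 'cy': 196.40372686318491, 'k1': -0.04595977100849223, 'rvec': array([ 2.13283866, -2.12727412,  0.1892429 ]), 'tvec': array([0.01134976, 0.64481312, 1.22250553])}
```

View pics/side0.png

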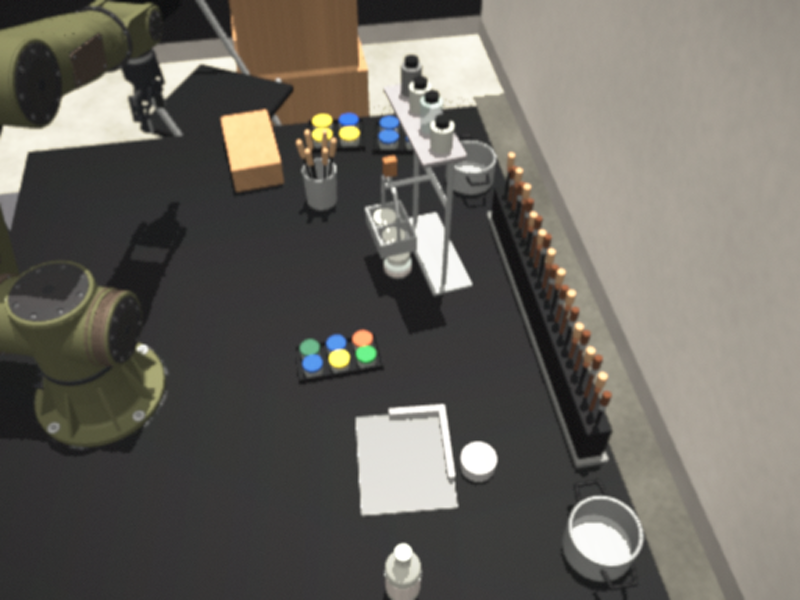

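View pics/top0.png

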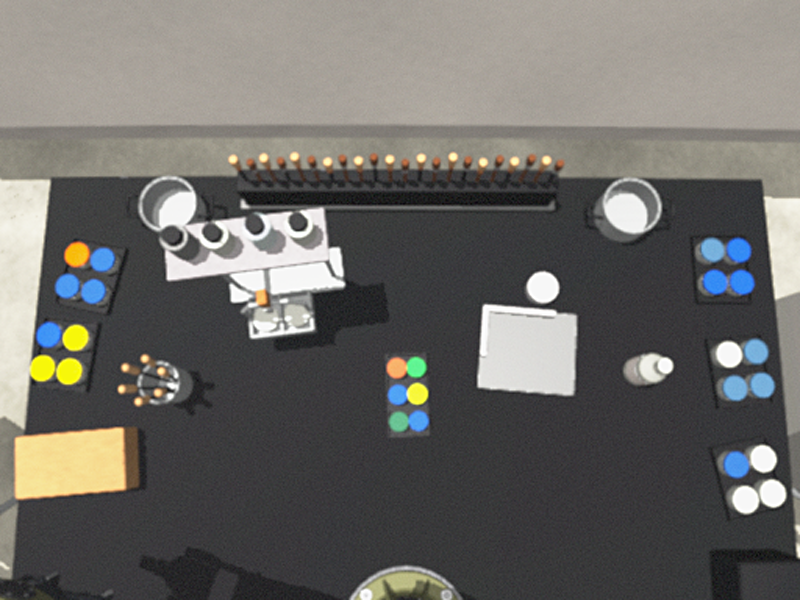

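Side view (800×600 scale): grip block at (389,166), caddy (390,225), dock plate (355-457, 405-513) with stops at the top and right. Top view: grip (262,297), caddy (282,316), dock (478-577, 305-395), tin (543,287). Next I'll measure.

```bash
cat > h.py <<'E'
import numpy as np,cv2
def P(c):
    K=np.array([[c['fx'],0,c['cx']],[0,c['fy'],c['cy']],[0,0,1]]);return K,np.array([c['k1'],0,0,0,0.]),cv2.Rodrigues(c['rvec'])[0],c['tvec']
def und(c,uv):
    K,D,R,t=P(c);return cv2.undistortPoints(np.array(uv,float).reshape(-1,1,2),K,D).reshape(-1,2)
def plane(c,uv,z):
    K,D,R,t=P(c);n=und(c,uv);d=np.c_[n,np.ones(len(n))]@R;o=-R.T@t
    return o+d*((z-o[2])/d[:,2])[:,None]
def tri(c1,u1,c2,u2):
    M=[np.c_[P(c)[2],P(c)[3]] for c in(c1,c2)]
    X=cv2.triangulatePoints(M[0],M[1],und(c1,u1).T,und(c2,u2).T);return (X[:3]/X[3]).T
def proj(c,X):
    K,D,R,t=P(c);return cv2.projectPoints(np.array(X,float).reshape(-1,3),c['rvec'],t,K,D)[0].reshape(-1,2)
E
python3 - <<'E'
import pickle;from h import *
d=pickle.load(open('c0.pkl','rb'));T,S=d['top'],d['side']
def orange(c,box):
    x0,y0,x1,y1=box;h=cv2.cvtColor(c['image'],cv2.COLOR_RGB2HSV)
    m=cv2.inRange(h,(5,130,90),(20,255,255));k=np.zeros_like(m);k[y0:y1,x0:x1]=m[y0:y1,x0:x1]
    y,x=np.nonzero(k);print(len(x),x.min(),x.max(),y.min(),y.max());return [x.mean(),y.mean()]
a=orange(T,(150,175,185,205));b=orange(S,(236,92,262,120))
print('grip',a,b,tri(T,[a],S,[b]))
# dock plate grey: top face
for n,c,box in(('top',T,(295,190,385,258)),('side',S,(222,255,302,335))):
    x0,y0,x1,y1=box;g=cv2.cvtColor(c['image'],cv2.COLOR_RGB2GRAY)[y0:y1,x0:x1]
    cnt=max(cv2.findContours((g>110).astype(np.uint8),0,1)[0],key=cv2.contourArea)
    r=cv2.minAreaRect(cnt);p=cv2.approxPolyDP(cnt,3,True).reshape(-1,2)+[x0,y0]
    print(n,r);print(np.c_[p,plane(c,p,.006)[:,:2]].round(4))
t=T['image'][185:260,295:385,::-1];u=T['image'][170:220,145:225,::-1];s=S['image'][250:335,220:310,::-1];w=S['image'][90:190,225:305,::-1]
o=np.vstack([np.hstack([cv2.resize(i,(400,300),interpolation=2) for i in q]) for q in((t,u),(s,w))]);cv2.imwrite('pics/z1.png',o)
E
```

```text
66 164 171 186 195
101 245 253 99 111
grip [np.float64(167.6060606060606), np.float64(190.33333333333334)] [np.float64(249.16831683168317), np.float64(105.08910891089108)] [[0.61850952 0.24256119 0.28812319]]
top ((42.61379623413086, 33.634483337402344), (63.44675064086914, 54.64392852783203), 4.763641834259033)
[[ 3.100e+02  1.940e+02  6.624e-01 -1.669e-01]
 [ 3.050e+02  2.470e+02  4.879e-01 -1.472e-01]
 [ 3.660e+02  2.520e+02  4.719e-01 -3.450e-01]
 [ 3.680e+02  2.010e+02  6.394e-01 -3.590e-01]]
side ((36.88898468017578, 38.5380859375), (68.00777435302734, 62.94064712524414), 85.10090637207031)
[[ 2.840e+02  2.580e+02  6.590e-01 -1.461e-01]
 [ 2.520e+02  2.600e+02  5.621e-01 -1.366e-01]
 [ 2.470e+02  2.650e+02  5.444e-01 -1.514e-01]
 [ 2.270e+02  2.680e+02  4.838e-01 -1.516e-01]
 [ 2.310e+02  3.290e+02  4.689e-01 -3.457e-01]
 [ 2.930e+02  3.230e+02  6.401e-01 -3.575e-01]]
```

View pics/z1.png

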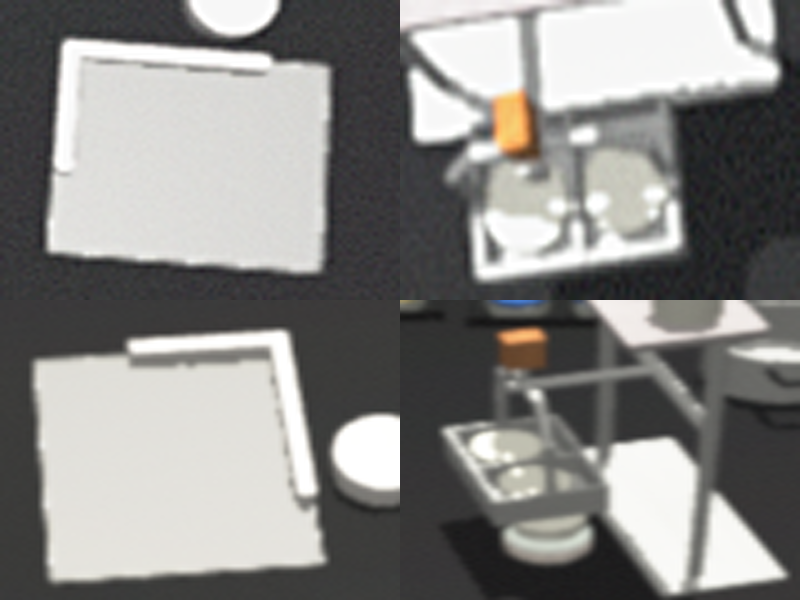

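The crop shows the caddy on its hook with both pots, and the dock's stops clearly. Grip ≈ (0.618, 0.243), and dock yaw ≈ -4.4°. Next I'll refine the yaws, the grip, the bystander positions and the first move.

```bash
cat >> h.py <<'E'
from scipy.spatial.transform import Rotation as Ro
def tgt(yaw,tilt):  # tool frame: y=caddy y, z leaning forward by tilt from down
    y=np.array([-np.sin(yaw),np.cos(yaw),0]);f=np.array([np.cos(yaw),np.sin(yaw),0])
    z=f*np.sin(tilt)-np.array([0,0,1])*np.cos(tilt);return Ro.from_matrix(np.c_[np.cross(y,z),y,z])
def row(s,p,R):
    R0=Ro.from_quat(s['orientation']);return np.r_[R0.inv().apply(np.array(p)-s['tool_pos'])/.1,(R0.inv()*R).as_rotvec()/np.pi]
E
python3 - <<'E'
import pickle;from h import *
from plant import ctrl
d=pickle.load(open('c0.pkl','rb'));T,S=d['top'],d['side']
r=plane(T,[(160.6,216.3),(201.6,210.8)],.130);print('rim near edge T',r.round(4),np.degrees(np.arctan2(r[0,1]-r[1,1],r[0,0]-r[1,0]))-90)
r=plane(S,[(233.6,133.3),(244,161.7),(266.4,151.7)],.130);print('rim S',r.round(4),np.degrees(np.arctan2(*(r[0]-r[1])[[1,0]]))-90,np.degrees(np.arctan2(*(r[2]-r[1])[[1,0]])))
k=.64;r=plane(T,np.array([(168,278),(328,262)])*k,.37);print('shelf',r.round(4),np.degrees(np.arctan2(*(r[0]-r[1])[[1,0]]))-90)
print('stop outer corner',plane(T,[(308.95,195)],.026),plane(S,[(220+288/4.444,250+32/3.53)],.026))
print('cup,bottle,jar',plane(T,np.array([(170,385),(640,370)])*k,.0).round(3))
g=np.array([.6185,.2426,.288]);yaw=np.radians(6.5)
C=[[a,b,c] for a in(-.013,.013) for b in(-.008,.008) for c in(-.02,.02)]
X=g+Ro.from_euler('z',yaw).apply(C)
u=[]
for c in(T,S):
    h=cv2.convexHull(proj(c,X).astype(np.float32));M=cv2.moments(h);m=[M['m10']/M['m00'],M['m01']/M['m00']];print(m,M['m00']);u.append(np.array(m)-proj(c,g)[0])
print('grip corrected',tri(T,[np.array([167.606,190.333])-u[0]],S,[np.array([249.168,105.089])-u[1]]))
E
```

```text
rim near edge T [[0.571  0.2954 0.13  ]
 [0.5879 0.1737 0.13  ]] 7.908328922102342
rim S [[0.5712 0.2936 0.13  ]
 [0.5855 0.1561 0.13  ]
 [0.6648 0.1885 0.13  ]] 5.916194721869076 22.223330706053407
shelf [[0.6336 0.3719 0.37  ]
 [0.6594 0.1241 0.37  ]] 5.945075906364465
stop outer corner [[ 0.65538412 -0.16067256  0.026     ]] [[ 0.65713585 -0.16255508  0.026     ]]
cup,bottle,jar [[ 0.488  0.492  0.   ]
 [ 0.521 -0.493  0.   ]]
[167.50062528233914, 190.48163059862878] 109.81693543342408
[249.35772587947304, 104.99736268610312] 123.7751404340961
grip corrected [[0.61835935 0.24230063 0.28807041]]
```

```bash
cat >> h.py <<'E'
def plan(s,wps):
    s=dict(s)
    for p,R in wps:
        print(np.round(row(s,p,R),2).tolist(),'->',np.round(p,3)); s['tool_pos']=np.array(p);s['orientation']=R.as_quat()
GY=np.radians(6.5);G=np.array([.619,.2415,.285])
E
python3 - <<'E'
from h import *
from plant import ctrl
s=ctrl.read_state();R=tgt(GY,np.radians(45));z=R.as_matrix()[:,2]
g=G+.008*z;pre=g-.09*z
print(pre,g)
R0=Ro.from_quat(s['orientation']);from scipy.spatial.transform import Slerp
sl=Slerp([0,1],Ro.concatenate([R0,R]))
p0=s['tool_pos'];N=5
plan(s,[(p0+(pre-p0)*k/N,sl(k/N)) for k in range(1,N+1)]+[(g,R)])
E
```

```text
[0.56138997 0.23493617 0.34298276] [0.62462049 0.24214037 0.27934315]
[-0.96, -0.35, -0.2, -0.01, -0.05, -0.02] -> [0.227 0.471 0.262]
[-0.95, -0.42, -0.06, -0.01, -0.05, -0.02] -> [0.311 0.412 0.282]
[-0.92, -0.48, 0.07, -0.01, -0.05, -0.02] -> [0.394 0.353 0.302]
[-0.86, -0.55, 0.19, -0.01, -0.05, -0.02] -> [0.478 0.294 0.323]
[-0.78, -0.62, 0.3, -0.01, -0.05, -0.02] -> [0.561 0.235 0.343]
[0.0, -0.0, 0.9, 0.0, 0.0, 0.0] -> [0.625 0.242 0.279]
```

>>> {"op": "jog_arm", "data": {"series": [-0.96, -0.35, -0.2, -0.01, -0.05, -0.02, -0.96, -0.35, -0.2, -0.01, -0.05, -0.02, -0.96, -0.35, -0.2, -0.01, -0.05, -0.02, -0.96, -0.35, -0.2, -0.01, -0.05, -0.02], "grip": 0.7, "squeeze": 60}}

```text
clock: 0.5
tool_pos: [0.228, 0.4713, 0.2619]
orientation: [0.101, 0.992, 0.005, 0.08]
wrist_force: [-0.9, 0.4, -0.7]
opening: 0.0596
```

>>> {"op": "jog_arm", "data": {"series": [-0.95, -0.42, -0.06, -0.01, -0.05, -0.02, -0.95, -0.42, -0.06, -0.01, -0.05, -0.02, -0.95, -0.42, -0.06, -0.01, -0.05, -0.02, -0.95, -0.42, -0.06, -0.01, -0.05, -0.02]}}

```text
clock: 0.9
tool_pos: [0.3104, 0.4112, 0.2815]
orientation: [0.07, 0.985, 0.01, 0.158]
wrist_force: [-1.2, 0.8, 0.4]
opening: 0.0596
```

>>> {"op": "jog_arm", "data": {"series": [-0.92, -0.48, 0.07, -0.01, -0.05, -0.02, -0.92, -0.48, 0.07, -0.01, -0.05, -0.02, -0.92, -0.48, 0.07, -0.01, -0.05, -0.02, -0.92, -0.48, 0.07, -0.01, -0.05, -0.02]}}

```text
clock: 1.3
tool_pos: [0.3924, 0.3512, 0.3011]
orientation: [0.037, 0.971, 0.015, 0.236]
wrist_force: [-0.2, 0.2, -0.3]
opening: 0.0599
```

```bash
python3 - <<'E'
from h import *
from plant import ctrl
s=ctrl.read_state();R=tgt(GY,np.radians(45));z=R.as_matrix()[:,2]
g=G+.008*z;pre=g-.09*z
print(s['clock'],s['tool_pos'],s['joint_pos'],s['opening'])
plan(s,[((s['tool_pos']+pre)/2,Ro.concatenate([Ro.from_quat(s['orientation']),R]).mean()),(pre,R)])
E
```

```text
1.3 [0.39239051 0.35118471 0.30108008] [ 0.80388227  0.04828911  1.73919975 -0.38465777  1.03529034 -0.54540313] 0.059892825942123445
[-0.89, -0.51, 0.2, -0.01, -0.05, -0.03] -> [0.477 0.293 0.322]
[-0.8, -0.6, 0.31, -0.01, -0.05, -0.03] -> [0.561 0.235 0.343]
```

>>> {"op": "jog_arm", "data": {"series": [-0.89, -0.51, 0.2, -0.01, -0.05, -0.03, -0.89, -0.51, 0.2, -0.01, -0.05, -0.03, -0.89, -0.51, 0.2, -0.01, -0.05, -0.03, -0.89, -0.51, 0.2, -0.01, -0.05, -0.03]}}

```text
clock: 1.7
tool_pos: [0.4767, 0.2943, 0.321]
orientation: [-0.011, 0.95, 0.016, 0.312]
wrist_force: [-0.4, 0.8, -0.3]
opening: 0.06
```

>>> {"op": "jog_arm", "data": {"series": [-0.4, -0.3, 0.15, -0.005, -0.025, -0.015, -0.8, -0.6, 0.31, -0.01, -0.05, -0.03, -0.8, -0.6, 0.31, -0.01, -0.05, -0.03, -0.8, -0.6, 0.31, -0.01, -0.05, -0.03, -0.8, -0.6, 0.31, -0.01, -0.05, -0.03]}}

```text
clock: 2.2
tool_pos: [0.5602, 0.2381, 0.3414]
orientation: [-0.06, 0.921, 0.018, 0.384]
wrist_force: [-1.2, 0.5, 0.5]
opening: 0.0596
```

```bash
python3 - <<'E'
from h import *
from plant import ctrl,vision
import pickle
s=ctrl.read_state();R=tgt(GY,np.radians(45));z=R.as_matrix()[:,2]
g=G+.008*z
print(s['clock'],s['tool_pos'],s['joint_pos'],s['opening'])
plan(s,[(g,R)])
d={n:vision.capture(n) for n in("side","top")};pickle.dump(d,open('c1.pkl','wb'))
a=d['side']['image'][60:180,190:310,::-1];b=d['top']['image'][155:255,130:230,::-1]
cv2.imwrite('pics/pre.png',np.hstack([cv2.resize(i,(400,400),interpolation=2) for i in(a,b)]))
E
```

```text
2.2 [0.56015656 0.23809084 0.34136444] [ 0.42643164  0.05470172  1.73911958 -0.38948199  0.6192162  -1.04052162] 0.059606293514696186
[-0.01, -0.03, 0.89, -0.0, 0.0, 0.01] -> [0.625 0.242 0.279]
```

View pics/pre.png

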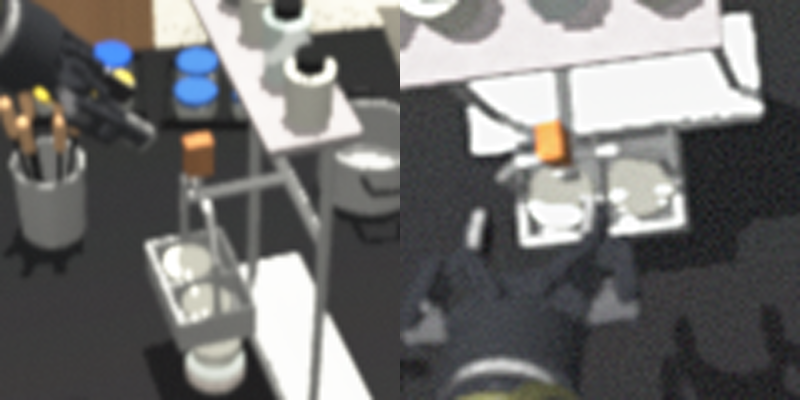

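The gripper is in front of and just above the block. In the right crop the fingers straddle x≈540 and the block is at 550; the left crop shows the path is clear. Approaching.

>>> {"op": "jog_arm", "data": {"series": [0, -0.03, 0.3, 0, 0, 0.01, 0, -0.03, 0.6, 0, 0, 0.01, 0, -0.03, 0.75, 0, 0, 0.01, -0.01, -0.03, 0.89, 0, 0, 0.01, -0.01, -0.03, 0.89, 0, 0, 0.01, -0.01, -0.03, 0.89, 0, 0, 0.01]}}

```text
clock: 2.9
tool_pos: [0.6236, 0.2428, 0.28]
orientation: [-0.046, 0.922, 0.024, 0.384]
wrist_force: [-1.1, -0.9, -0.1]
opening: 0.0597
```

```bash
python3 - <<'E'
from h import *
from plant import ctrl,vision
import pickle
s=ctrl.read_state()
print(s)
d={n:vision.capture(n) for n in("side","top")};pickle.dump(d,open('c2.pkl','wb'))
a=d['side']['image'][70:150,210:290,::-1];b=d['top']['image'][165:225,140:200,::-1]
cv2.imwrite('pics/g.png',np.hstack([cv2.resize(i,(400,400),interpolation=2) for i in(a,b)]))
E
```

```text
{'clock': 2.9, 'joint_pos': array([ 0.38308947,  0.24108099,  1.67193755, -0.41402313,  0.49243972,
       -0.99515568]), 'joint_velocities': array([-0.00217736, -0.01700174,  0.00019682,  0.00060384, -0.00134533,
       -0.0037627 ]), 'effort': array([-2.31931102e-01, -4.97834086e+01, -3.65239799e+01, -5.25883622e-01,
       -1.74812011e+00,  2.26372207e-02]), 'tool_pos': array([0.62364973, 0.24284776, 0.27996698]), 'orientation': array([-0.04562602,  0.92175848,  0.02414033,  0.38431343]), 'wrist_force': array([-1.05250599, -0.85887939, -0.09423163]), 'torque': array([-0.03178202,  0.34582155,  0.02731847]), 'opening': 0.05971936225060547}
```

View pics/g.png

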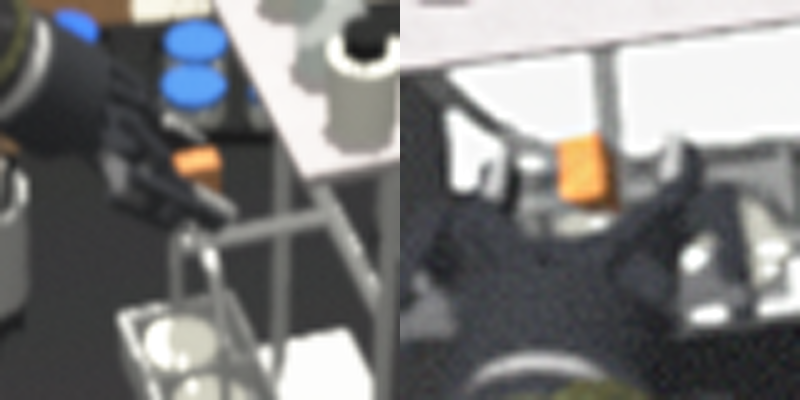

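The block sits between the fingers (right crop: fingers at x≈495 and 680, block at 583). Closing.

>>> {"op": "jog_arm", "data": {"series": [0, 0, 0, 0, 0, 0, 0, 0, 0, 0, 0, 0, 0, 0, 0, 0, 0, 0, 0, 0, 0, 0, 0, 0, 0, 0, 0, 0, 0, 0, 0, 0, 0, 0, 0, 0, 0, 0, 0, 0, 0, 0], "grip": 0, "squeeze": 70}}

```text
clock: 3.7
tool_pos: [0.6238, 0.2428, 0.2812]
orientation: [-0.046, 0.921, 0.025, 0.385]
wrist_force: [-4.1, 2.4, 6.1]
opening: 0.0153
```

```bash
python3 - <<'E'
from h import *
from plant import ctrl
s=ctrl.read_state();print(s['opening'],s['tool_pos'],s['wrist_force'])
R=Ro.from_quat(s['orientation']);p=s['tool_pos'];b=np.array([-np.cos(GY),-np.sin(GY),0])
u=np.array([0,0,1])
plan(s,[(p+.034*u,R),(p+.034*u+.09*b,R)])
E
```

```text
0.01533062632467858 [0.62381712 0.24282961 0.28124828] [-4.05437793  2.35564874  6.12777728]
[-0.24, 0.0, -0.24, 0.0, 0.0, 0.0] -> [0.624 0.243 0.315]
[0.63, -0.01, -0.64, 0.0, 0.0, 0.0] -> [0.534 0.233 0.315]
```

>>> {"op": "jog_arm", "data": {"series": [-0.03, 0, -0.03, 0, 0, 0, -0.06, 0, -0.06, 0, 0, 0, -0.09, 0, -0.09, 0, 0, 0, -0.12, 0, -0.12, 0, 0, 0, -0.15, 0, -0.15, 0, 0, 0, -0.18, 0, -0.18, 0, 0, 0, -0.21, 0, -0.21, 0, 0, 0, -0.24, 0, -0.24, 0, 0, 0, -0.24, 0, -0.24, 0, 0, 0, -0.24, 0, -0.24, 0, 0, 0, -0.24, 0, -0.24, 0, 0, 0]}}

```text
clock: 4.8
tool_pos: [0.6235, 0.2424, 0.3149]
orientation: [-0.046, 0.921, 0.024, 0.385]
wrist_force: [-0.0, 0.1, -4.2]
opening: 0.0149
```

```bash
python3 - <<'E'
from h import *
from plant import ctrl,vision
import pickle
s=ctrl.read_state();print(s['opening'],s['tool_pos'],s['wrist_force'],s['torque'])
d={n:vision.capture(n) for n in("side","top")};pickle.dump(d,open('c3.pkl','wb'))
a=d['side']['image'][70:170,200:300,::-1];b=d['top']['image'][165:225,140:200,::-1]
cv2.imwrite('pics/l.png',np.hstack([cv2.resize(i,(400,400),interpolation=2) for i in(a,b)]))
E
```

```text
0.014923101340819237 [0.62352893 0.24244894 0.31485885] [-3.95114693e-03  1.42910617e-01 -4.19145351e+00] [-0.04849995  0.74690458 -0.01254484]
```

View pics/l.png

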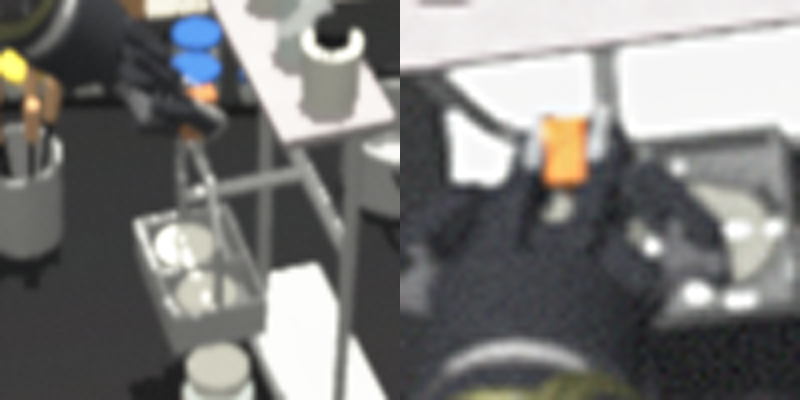

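The block is clamped, and the caddy has risen clear of the hook with both pots in it (4 N load). Drawing back.

>>> {"op": "jog_arm", "data": {"series": [0.02, 0, -0.02, 0, 0, 0, 0.06, 0, -0.06, 0, 0, 0, 0.11, 0, -0.11, 0, 0, 0, 0.16, 0, -0.16, 0, 0, 0, 0.22, 0, -0.22, 0, 0, 0, 0.28, 0, -0.28, 0, 0, 0, 0.34, 0, -0.34, 0, 0, 0, 0.4, -0.01, -0.41, 0, 0, 0, 0.46, -0.01, -0.47, 0, 0, 0, 0.52, -0.01, -0.53, 0, 0, 0, 0.57, -0.01, -0.58, 0, 0, 0, 0.61, -0.01, -0.62, 0, 0, 0, 0.63, -0.01, -0.64, 0, 0, 0, 0.63, -0.01, -0.64, 0, 0, 0, 0.63, -0.01, -0.64, 0, 0, 0, 0.63, -0.01, -0.64, 0, 0, 0]}}

```text
clock: 6.5
tool_pos: [0.5345, 0.2322, 0.3149]
orientation: [-0.045, 0.921, 0.024, 0.385]
wrist_force: [-1.0, 0.0, -3.8]
opening: 0.015
```

```bash
python3 - <<'E'
from h import *
from plant import ctrl,vision
import pickle
s=ctrl.read_state();print(s['clock'],s['opening'],s['tool_pos'],s['wrist_force'],s['torque'])
d={n:vision.capture(n) for n in("side","top")};pickle.dump(d,open('c4.pkl','wb'))
R=Ro.from_quat(s['orientation']);print('yaw of tool y',np.degrees(np.arctan2(*(R.as_matrix()[:2,1][::-1])))-90,R.as_matrix().round(3))
DY=np.radians(-4.4);cor=np.array([.6449,-.1702,.006]);Rd=Ro.from_euler('z',DY)
Rt=tgt(DY,np.radians(45));
# offset TCP wrt grip(195mm above caddy), measured at grasp: TCP - seat grip
off=np.array([.6238,.2428,.2812])-G;offl=Ro.from_euler('z',-GY).apply(off);print('off',offl)
home=cor+Rd.apply(np.array([-.04,-.06,.195])+offl);pre=cor+Rd.apply(np.array([-.055,-.075,.195+.07])+offl)
print(home,pre)
p=s['tool_pos'];from scipy.spatial.transform import Slerp
sl=Slerp([0,1],Ro.concatenate([R,Rt]));N=5
plan(s,[(p+(pre-p)*k/N,sl(k/N)) for k in range(1,N+1)])
a=d['side']['image'][70:190,170:290,::-1];b=d['top']['image'][165:265,120:220,::-1]
cv2.imwrite('pics/o.png',np.hstack([cv2.resize(i,(400,400),interpolation=2) for i in(a,b)]))
E
```

```text
6.5 0.015030305548727915 [0.53451472 0.23223696 0.31491638] [-1.01418253  0.01476385 -3.75689017] [-0.03989887  0.80106454  0.03542701]
yaw of tool y 5.892532423600883 [[-0.699 -0.103  0.707]
 [-0.065  0.995  0.08 ]
 [-0.712  0.01  -0.702]]
off [ 0.00491631  0.00074827 -0.0038    ]
[ 0.60537397 -0.22658552  0.1972    ] [ 0.5892674  -0.24039052  0.2672    ]
[0.05, -0.95, 0.07, 0.01, 0.0, 0.01] -> [0.545 0.138 0.305]
[0.03, -0.95, 0.09, 0.01, 0.0, 0.01] -> [0.556 0.043 0.296]
[0.01, -0.95, 0.12, 0.01, 0.0, 0.01] -> [ 0.567 -0.051  0.286]
[-0.02, -0.95, 0.15, 0.01, 0.0, 0.01] -> [ 0.578 -0.146  0.277]
[-0.04, -0.94, 0.17, 0.01, 0.0, 0.01] -> [ 0.589 -0.24   0.267]
```

View pics/o.png

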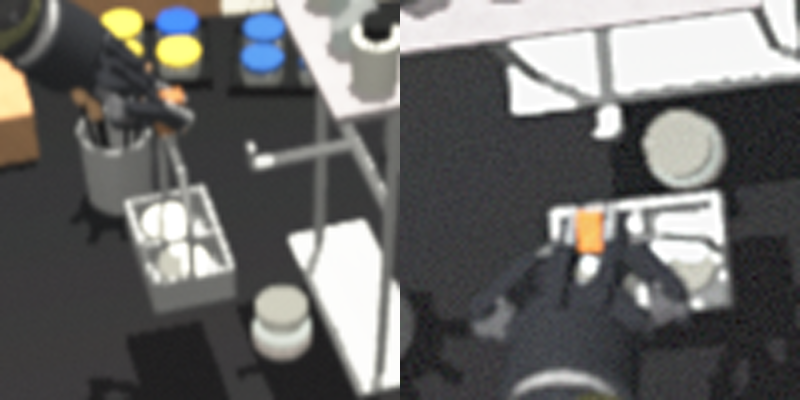

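The caddy is free of the hook, upright, with both pots inside. Carrying it to the dock with soft starts and stops.

>>> {"op": "jog_arm", "data": {"series": [0, -0.02, 0, 0, 0, 0, 0, -0.07, 0, 0, 0, 0, 0.01, -0.14, 0.01, 0, 0, 0, 0.01, -0.23, 0.02, 0, 0, 0, 0.02, -0.34, 0.03, 0.01, 0, 0.01, 0.02, -0.46, 0.03, 0.01, 0, 0.01, 0.03, -0.58, 0.04, 0.01, 0, 0.01, 0.04, -0.69, 0.05, 0.01, 0, 0.01, 0.04, -0.79, 0.06, 0.01, 0, 0.01, 0.05, -0.87, 0.06, 0.01, 0, 0.01, 0.05, -0.92, 0.07, 0.01, 0, 0.01, 0.05, -0.95, 0.07, 0.01, 0, 0.01]}}

```text
clock: 7.8
tool_pos: [0.5458, 0.1373, 0.3054]
orientation: [-0.025, 0.922, 0.016, 0.385]
wrist_force: [-0.0, -1.0, -3.9]
opening: 0.0151
```

>>> {"op": "jog_arm", "data": {"series": [0, -0.02, 0, 0, 0, 0, 0, -0.07, 0, 0, 0, 0, 0.01, -0.14, 0.01, 0, 0, 0, 0.01, -0.23, 0.02, 0, 0, 0, 0.02, -0.34, 0.03, 0.01, 0, 0.01, 0.02, -0.46, 0.04, 0.01, 0, 0.01, 0.02, -0.58, 0.05, 0.01, 0, 0.01, 0.03, -0.69, 0.06, 0.01, 0, 0.01, 0.03, -0.79, 0.07, 0.01, 0, 0.01, 0.03, -0.87, 0.08, 0.01, 0, 0.01, 0.03, -0.92, 0.09, 0.01, 0, 0.01, 0.03, -0.95, 0.09, 0.01, 0, 0.01]}}

```text
clock: 9.0
tool_pos: [0.5556, 0.0424, 0.2959]
orientation: [-0.004, 0.923, 0.007, 0.385]
wrist_force: [-0.4, -0.2, -4.0]
opening: 0.0151
```

>>> {"op": "jog_arm", "data": {"series": [0, -0.02, 0, 0, 0, 0, 0, -0.07, 0, 0, 0, 0, 0, -0.14, 0.01, 0, 0, 0, 0, -0.23, 0.02, 0, 0, 0, 0.01, -0.34, 0.03, 0.01, 0, 0.01, 0.01, -0.46, 0.05, 0.01, 0, 0.01, 0.01, -0.58, 0.07, 0.01, 0, 0.01, 0.01, -0.69, 0.08, 0.01, 0, 0.01, 0.01, -0.79, 0.1, 0.01, 0, 0.01, 0.01, -0.87, 0.11, 0.01, 0, 0.01, 0.01, -0.92, 0.12, 0.01, 0, 0.01, 0.01, -0.95, 0.12, 0.01, 0, 0.01]}}

```text
clock: 10.2
tool_pos: [0.5647, -0.0527, 0.2856]
orientation: [0.017, 0.923, -0.001, 0.385]
wrist_force: [-0.2, -0.0, -4.9]
opening: 0.015
```

```bash
python3 - <<'E'
from h import *
from plant import ctrl
s=ctrl.read_state();print(s['clock'],s['opening'],s['tool_pos'],s['wrist_force'],s['joint_pos'])
R=Ro.from_quat(s['orientation']);Rt=tgt(np.radians(-4.4),np.radians(45));p=s['tool_pos'];pre=np.array([.5893,-.2404,.2672])
plan(s,[((p+pre)/2,Ro.concatenate([R,Rt]).mean()),(pre,Rt)]);print(row(s,pre,Rt).round(4))
E
```

```text
10.2 0.014974072932644114 [ 0.56465261 -0.05270798  0.28562622] [-0.16462663 -0.04695133 -4.92384119] [-0.21415166 -0.0114163   1.94062761  0.31826966  0.45109983 -1.98093847]
[-0.05, -0.94, 0.17, 0.01, 0.0, 0.0] -> [ 0.577 -0.147  0.276]
[-0.06, -0.93, 0.18, 0.01, 0.0, 0.0] -> [ 0.589 -0.24   0.267]
[-9.7900e-02 -1.8701e+00  3.3280e-01  1.2600e-02  1.5000e-03  7.8000e-03]
```

>>> {"op": "jog_arm", "data": {"series": [0, -0.02, 0, 0, 0, 0, 0, -0.07, 0, 0, 0, 0, -0.01, -0.14, 0.01, 0, 0, 0, -0.01, -0.23, 0.02, 0, 0, 0, -0.02, -0.34, 0.04, 0, 0, 0, -0.02, -0.46, 0.06, 0.01, 0, 0, -0.03, -0.58, 0.09, 0.01, 0, 0, -0.04, -0.69, 0.12, 0.01, 0, 0.004, -0.04, -0.79, 0.14, 0.01, 0, 0.004, -0.05, -0.87, 0.16, 0.01, 0, 0.004, -0.05, -0.92, 0.17, 0.01, 0, 0.004, -0.05, -0.94, 0.17, 0.01, 0, 0.004]}}

```text
clock: 11.4
tool_pos: [0.5773, -0.1474, 0.2761]
orientation: [0.028, 0.923, -0.013, 0.385]
wrist_force: [0.1, -0.0, -3.3]
opening: 0.0154
```

```bash
python3 - <<'E'
from h import *
from plant import ctrl
s=ctrl.read_state();print(s['clock'],s['opening'],s['tool_pos'],s['wrist_force'],s['joint_pos'])
Rt=tgt(np.radians(-4.4),np.radians(45));pre=np.array([.5893,-.2404,.2672])
print(row(s,pre,Rt).round(4))
E
```

```text
11.4 0.015442155408612365 [ 0.57730307 -0.14743804  0.27612594] [ 0.13386825 -0.02934932 -3.27449987] [-0.40491892  0.07422564  1.87561823  0.52779961  0.48897879 -2.29338459]
[-0.0602 -0.92    0.1911  0.0025  0.0015  0.0037]
```

J6 is nearing its limit (-2.29 of -2.55), so I'll fit a small kinematic model to check whether the dock pose is reachable.

```bash
cat > kin.py <<'E'
from h import *
from scipy.optimize import least_squares
D=[([1.23939815,.300476701,1.52160065,0,1.32069855,-.066586],[.1438734,.53061283,.24170995],[.132018463,.991247081,-.00058,-.00011]),
([.80388227,.04828911,1.73919975,-.38465777,1.03529034,-.54540313],[.39239051,.35118471,.30108008],[.037,.971,.015,.236]),
([.42643164,.05470172,1.73911958,-.38948199,.6192162,-1.04052162],[.56015656,.23809084,.34136444],[-.06,.921,.018,.384]),
([.38308947,.24108099,1.67193755,-.41402313,.49243972,-.99515568],[.62364973,.24284776,.27996698],[-.04562602,.92175848,.02414033,.38431343]),
([-.21415166,-.0114163,1.94062761,.31826966,.45109983,-1.98093847],[.56465261,-.05270798,.28562622],[.017,.923,-.001,.385]),
([-.40491892,.07422564,1.87561823,.52779961,.48897879,-2.29338459],[.57730307,-.14743804,.27612594],[.028,.923,-.013,.385])]
def rot(q):
    return Ro.from_euler('ZYZYZ',[q[0],q[1]+q[2],S4*q[3],q[4],S6*q[5]+C6])
S4,S6,C6=1,1,np.pi
best=None
for a in(1,-1):
    for b in(1,-1):
        for c in(0,np.pi/2,np.pi,-np.pi/2):
            S4,S6,C6=a,b,c
            e=max((rot(q).inv()*Ro.from_quat(o)).magnitude() for q,p,o in D)
            if best is None or e<best[0]: best=(e,a,b,c)
_,S4,S6,C6=best
def fk(q,v):
    L1,h,L2,e,d,b=v
    r=b+L1*np.sin(q[1])+L2*np.sin(q[1]+q[2])+e*np.cos(q[1]+q[2]);z=h+L1*np.cos(q[1])+L2*np.cos(q[1]+q[2])-e*np.sin(q[1]+q[2])
    R=rot(q);return np.array([r*np.cos(q[0]),r*np.sin(q[0]),z])+d*R.as_matrix()[:,2],R
V=least_squares(lambda v:np.concatenate([fk(q,v)[0]-p for q,p,o in D]),[.4,.3,.4,0,.25,0]).x
def ik(p,R,q0):
    f=lambda q:np.r_[(fk(q,V)[0]-p)*3,(fk(q,V)[1].inv()*R).as_rotvec()]
    s=least_squares(f,q0,xtol=1e-12);return s.x,np.abs(s.fun).max()
E
python3 - <<'E'
from kin import *
print(best,V,[np.abs(fk(q,V)[0]-p).max().round(4) for q,p,o in D])
Rt=tgt(np.radians(-4.4),np.radians(45))
for p in([.5893,-.2404,.2672],[.5893,-.2404,.1972],[.6054,-.2266,.1972],[.59,-.24,.20]):
    print(p,[x.round(3) for x in ik(p,Rt,D[5][0])])
q0=np.array(D[5][0]);q0[5]=.8
print('flip',[x.round(3) for x in ik([.6054,-.2266,.1972],Rt*Ro.from_euler('z',np.pi),q0)])
E
```

```text
Traceback (most recent call last):
  File "kin.py", line 17, in <module>
    e=max((rot(q).inv()*Ro.from_quat(o)).magnitude() for q,p,o in D)
  File "kin.py", line 17, in <genexpr>
    e=max((rot(q).inv()*Ro.from_quat(o)).magnitude() for q,p,o in D)
           ~~~^^^
  File "kin.py", line 10, in rot
    return Ro.from_euler('ZYZYZ',[q[0],q[1]+q[2],S4*q[3],q[4],S6*q[5]+C6])
           ~~~~~~~~~~~~~^^^^^^^^^^^^^^^^^^^^^^^^^^^^^^^^^^^^^^^^^^^^^^^^^^
  File "scipy/spatial/transform/_rotation.pyx", line 1413, in scipy.spatial.transform._rotation.Rotation.from_euler
ValueError: Expected axis specification to be a non-empty string of upto 3 characters, got ZYZYZ
```

```bash
sed -i "s/return Ro.from_euler('ZYZYZ'.*/return Ro.from_euler('ZYZ',[q[0],q[1]+q[2],S4*q[3]])*Ro.from_euler('YZ',[q[4],S6*q[5]+C6])/" kin.py
cat > /tmp/t.py <<'E'
from kin import *
print(best,V,[np.abs(fk(q,V)[0]-p).max().round(4) for q,p,o in D])
Rt=tgt(np.radians(-4.4),np.radians(45))
for p in([.5893,-.2404,.2672],[.5893,-.2404,.1972],[.6054,-.2266,.1972],[.59,-.24,.20]):
    print(p,[x.round(3) for x in ik(p,Rt,D[5][0])])
q0=np.array(D[5][0]);q0[5]=.8
print('flip',[x.round(3) for x in ik([.6054,-.2266,.1972],Rt*Ro.from_euler('z',np.pi),q0)])
E
PYTHONPATH=. python3 /tmp/t.py
```

```text
Traceback (most recent call last):
  File "kin.py", line 1, in <module>
    from h import *
  File "h.py", line 1, in <module>
    import numpy as np,cv2
ModuleNotFoundError: No module named 'cv2'
```

```bash
cp /tmp/t.py t.py; python3 t.py
```

```text
(0.0013094661489032613, 1, 1, 1.5707963267948966) [ 0.39566756  0.17705036  0.40615214 -0.0011027   0.20801647  0.04373601] [np.float64(0.0365), np.float64(0.0222), np.float64(0.0307), np.float64(0.0315), np.float64(0.0396), np.float64(0.0398)]
[0.5893, -0.2404, 0.2672] [array([-0.478,  0.197,  1.757,  0.589,  0.519, -2.388]), np.float64(0.0)]
[0.5893, -0.2404, 0.1972] [array([-0.478,  0.279,  1.847,  0.819,  0.387, -2.643]), np.float64(0.0)]
[0.6054, -0.2266, 0.1972] [array([-0.439,  0.298,  1.822,  0.77 ,  0.368, -2.568]), np.float64(0.0)]
[0.59, -0.24, 0.2] [array([-0.476,  0.276,  1.843,  0.805,  0.391, -2.627]), np.float64(0.0)]
flip [array([-0.439,  0.298,  1.822,  0.77 ,  0.368,  0.573]), np.float64(0.0)]
```

```bash
sed -i "s/L1,h,L2,e,d,b=v/L1,h,L2,e,d,b,l=v/; s/return np.array(\[r\*np.cos(q\[0\]),r\*np.sin(q\[0\]),z\])/c,s=np.cos(q[0]),np.sin(q[0]);return np.array([r*c-l*s,r*s+l*c,z])/; s/\[.4,.3,.4,0,.25,0\]/[.4,.3,.4,0,.25,0,0.01]/" kin.py
cat > t.py <<'E'
from kin import *
print(V,[np.abs(fk(q,V)[0]-p).max().round(4) for q,p,o in D])
q0=np.array(D[5][0])
for yaw in(-4.4,0,5,10,15):
  Rt=tgt(np.radians(yaw),np.radians(45))
  for p in([.5893,-.2404,.1992],[.6054,-.2266,.1992]):
    print(yaw,p,[x.round(3) for x in ik(p,Rt,q0)])
T=[-4.4,0]
q1=q0.copy();q1[5]=.8
for t in(0.01,20,45):print('flip',t,[x.round(3) for x in ik([.6054,-.2266,.1972],tgt(np.radians(-4.4),np.radians(t))*Ro.from_euler('z',np.pi),q1)])
E
python3 t.py
```

```text
[4.24199733e-01 2.21199630e-01 4.47499605e-01 4.08996471e-02
 2.33799768e-01 4.23167459e-07 3.65996621e-02] [np.float64(0.0), np.float64(0.0), np.float64(0.0), np.float64(0.0), np.float64(0.0), np.float64(0.0)]
-4.4 [0.5893, -0.2404, 0.1992] [array([-0.568,  0.279,  1.829,  0.859,  0.456, -2.738]), np.float64(0.0)]
-4.4 [0.6054, -0.2266, 0.1992] [array([-0.527,  0.296,  1.808,  0.822,  0.433, -2.673]), np.float64(0.0)]
0 [0.5893, -0.2404, 0.1992] [array([-0.591,  0.291,  1.814,  0.905,  0.525, -2.847]), np.float64(0.0)]
0 [0.6054, -0.2266, 0.1992] [array([-0.55 ,  0.306,  1.793,  0.879,  0.5  , -2.793]), np.float64(0.0)]
5 [0.5893, -0.2404, 0.1992] [array([-0.614,  0.307,  1.793,  0.933,  0.604, -2.948]), np.float64(0.0)]
5 [0.6054, -0.2266, 0.1992] [array([-0.573,  0.321,  1.773,  0.916,  0.579, -2.902]), np.float64(0.0)]
10 [0.5893, -0.2404, 0.1992] [array([-0.636,  0.325,  1.768,  0.946,  0.684, -3.031]), np.float64(0.0)]
10 [0.6054, -0.2266, 0.1992] [array([-0.595,  0.339,  1.749,  0.934,  0.658, -2.991]), np.float64(0.0)]
15 [0.5893, -0.2404, 0.1992] [array([-0.654,  0.346,  1.739,  0.947,  0.763, -3.102]), np.float64(0.0)]
15 [0.6054, -0.2266, 0.1992] [array([-0.614,  0.358,  1.722,  0.94 ,  0.737, -3.066]), np.float64(0.0)]
flip 0.01 [array([-0.415,  0.552,  1.272,  0.   ,  1.318,  1.233]), np.float64(0.0)]
flip 20 [array([-0.461,  0.397,  1.532,  0.165,  0.893,  1.103]), np.float64(0.0)]
flip 45 [array([-0.527,  0.299,  1.809,  0.829,  0.43 ,  0.46 ]), np.float64(0.0)]
```

```bash
cat > t.py <<'E'
from kin import *
from plant import ctrl
s=ctrl.read_state();q0=np.array(s['joint_pos'])
cor=np.array([.6449,-.1702,.006]);Rd=Ro.from_euler('z',np.radians(-4.4));off=np.array([.0049,.0007,-.0038])
for yw in(-15,-17,-20):
    y=np.radians(yw);c=cor+Rd.apply([-.065,-.08,0]);R=tgt(y,np.radians(45))
    p=c+[0,0,.195]+Ro.from_euler('z',y).apply(off)
    for dz in(.07,.03,0):print(yw,p+[0,0,dz],[x.round(3) for x in ik(p+[0,0,dz],R,q0)])
y=np.radians(-17);R=tgt(y,np.radians(45));p=c+[0,0,.195]+Ro.from_euler('z',y).apply(off)
a=p+[0,0,.07];R0=Ro.from_quat(s['orientation'])
plan(s,[((s['tool_pos']+a)/2,Ro.concatenate([R0,R]).mean()),(a,R),(p+[0,0,.005],R)])
E
python3 t.py
```

```text
-15 [ 0.57886826 -0.24556955  0.2672    ] [array([-0.529,  0.156,  1.805,  0.442,  0.452, -2.164]), np.float64(0.0)]
-15 [ 0.57886826 -0.24556955  0.2272    ] [array([-0.529,  0.206,  1.847,  0.543,  0.37 , -2.274]), np.float64(0.0)]
-15 [ 0.57886826 -0.24556955  0.1972    ] [array([-0.529,  0.25 ,  1.874,  0.654,  0.312, -2.392]), np.float64(0.0)]
-17 [ 0.5788446  -0.24574069  0.2672    ] [array([-0.518,  0.154,  1.807,  0.376,  0.435, -2.072]), np.float64(0.0)]
-17 [ 0.5788446  -0.24574069  0.2272    ] [array([-0.518,  0.204,  1.85 ,  0.469,  0.35 , -2.172]), np.float64(0.0)]
-17 [ 0.5788446  -0.24574069  0.1972    ] [array([-0.518,  0.248,  1.876,  0.575,  0.289, -2.284]), np.float64(0.0)]
-20 [ 0.57879796 -0.2459956   0.2672    ] [array([-0.5  ,  0.152,  1.809,  0.267,  0.414, -1.923]), np.float64(0.0)]
-20 [ 0.57879796 -0.2459956   0.2272    ] [array([-0.5  ,  0.202,  1.852,  0.339,  0.325, -2.   ]), np.float64(0.0)]
-20 [ 0.57879796 -0.2459956   0.1972    ] [array([-0.5  ,  0.246,  1.878,  0.426,  0.26 , -2.091]), np.float64(0.0)]
[0.01, -0.49, 0.06, 0.03, 0.0, 0.03] -> [ 0.578 -0.197  0.272]
[-0.04, -0.48, 0.1, 0.03, 0.0, 0.03] -> [ 0.579 -0.246  0.267]
[0.46, 0.0, 0.46, 0.0, 0.0, 0.0] -> [ 0.579 -0.246  0.202]
```

A set-down at yaw −17° is safe (J6 ≥ −2.29). I'll set the caddy down there, regrasp it near-vertical, then square it and push it home.

>>> {"op": "jog_arm", "data": {"series": [0, -0.02, 0, 0, 0, 0, 0, -0.06, 0.01, 0.003, 0, 0.003, 0, -0.11, 0.01, 0.007, 0, 0.007, 0, -0.17, 0.02, 0.011, 0, 0.011, 0, -0.24, 0.03, 0.015, 0, 0.015, 0, -0.31, 0.04, 0.019, 0, 0.019, 0.01, -0.38, 0.05, 0.023, 0, 0.023, 0.01, -0.44, 0.06, 0.027, 0, 0.027, 0.01, -0.48, 0.06, 0.029, 0, 0.029, 0.01, -0.49, 0.06, 0.03, 0, 0.03]}}

```text
clock: 12.4
tool_pos: [0.5777, -0.197, 0.2712]
orientation: [0.09, 0.918, -0.039, 0.383]
wrist_force: [-0.2, 0.2, -4.2]
opening: 0.0153
```

>>> {"op": "jog_arm", "data": {"series": [0, -0.02, 0, 0, 0, 0, 0, -0.06, 0.01, 0.003, 0, 0.003, 0, -0.11, 0.02, 0.007, 0, 0.007, -0.01, -0.17, 0.03, 0.011, 0, 0.011, -0.02, -0.24, 0.05, 0.015, 0, 0.015, -0.03, -0.31, 0.06, 0.019, 0, 0.019, -0.03, -0.38, 0.08, 0.023, 0, 0.023, -0.04, -0.44, 0.09, 0.027, 0, 0.027, -0.04, -0.48, 0.1, 0.03, 0, 0.03, -0.04, -0.48, 0.1, 0.03, 0, 0.03]}}

```text
clock: 13.4
tool_pos: [0.5781, -0.2464, 0.267]
orientation: [0.152, 0.91, -0.064, 0.38]
wrist_force: [-0.3, 0.3, -4.1]
opening: 0.0153
```

```bash
cat > t2.py <<'E'
from h import *
from plant import ctrl,vision
s=ctrl.read_state();print(s['clock'],s['opening'],s['tool_pos'],s['wrist_force'],s['torque'],s['joint_pos'].round(3))
R=Ro.from_quat(s['orientation']);print(R.as_matrix().round(3))
plan(s,[([.579,-.246,.202],tgt(np.radians(-17),np.radians(45)))])
S,T=vision.capture('side'),vision.capture('top')
a=S['image'][200:340,200:340,::-1];b=T['image'][175:285,280:390,::-1]
cv2.imwrite('pics/d1.png',np.hstack([cv2.resize(i,(400,400),interpolation=2) for i in(a,b)]))
E
python3 t2.py
```

```text
13.4 0.015312293878164214 [ 0.57805274 -0.24638559  0.26696751] [-0.29285973  0.32775959 -4.11029664] [0.28678049 0.80196597 0.06325643] [-0.507  0.151  1.813  0.313  0.413 -1.985]
[[-0.666  0.325  0.672]
 [ 0.228  0.946 -0.232]
 [-0.711 -0.001 -0.704]]
[0.46, 0.01, 0.46, -0.01, 0.0, -0.01] -> [ 0.579 -0.246  0.202]
```

View pics/d1.png

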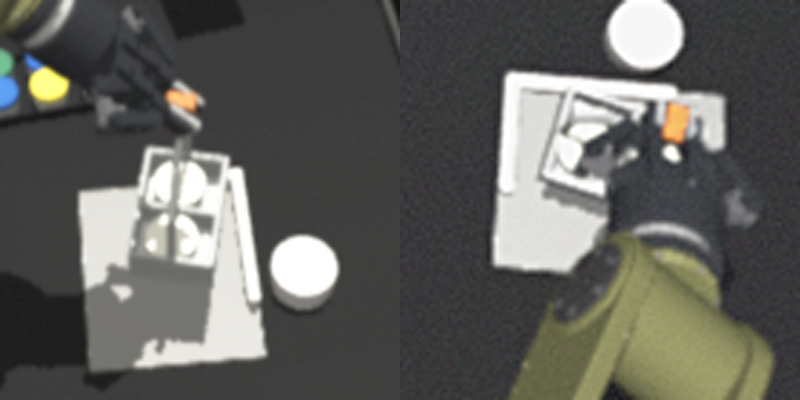

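The caddy hangs above the plate with both pots standing in it. The left rim corners in the right crop are (570,92) and (543,183). I'll check the clearance to the stops before lowering.

```bash
cat > t3.py <<'E'
from h import *
from plant import vision
import pickle
T,S=vision.capture('top'),vision.capture('side');pickle.dump((T,S),open('c5.pkl','wb'))
cor=np.array([.6449,-.1702,.006]);Rd=Ro.from_euler('z',np.radians(-4.4))
k=110/400
a=plane(T,[(280+170*k,175+92*k),(280+143*k,175+183*k)],.116)
k=140/400
b=plane(S,[(200+148*k,200+148*k),(200+228*k,200+152*k),(200+132*k,200+252*k),(200+213*k,200+262*k)],.116)
print(a,Rd.inv().apply(a-cor)*1000);print(b,Rd.inv().apply(b-cor)*1000)
E
python3 t3.py
```

```text
[[ 0.62288571 -0.20209629  0.116     ]
 [ 0.54688229 -0.17769684  0.116     ]] [[-19.50235744 -33.49120035 110.        ]
 [-97.15367481 -14.99456637 110.        ]]
[[ 0.55506931 -0.17891939  0.116     ]
 [ 0.63143053 -0.1967971   0.116     ]
 [ 0.52159891 -0.28958422  0.116     ]
 [ 0.5936579  -0.31258105  0.116     ]] [[ -88.89699456  -15.58541118  110.        ]
 [ -11.38926831  -27.55208118  110.        ]
 [-113.778649   -128.49190472  110.        ]
 [ -40.16774298 -145.89266428  110.        ]]
```

>>> {"op": "jog_arm", "data": {"series": [0.02, 0, 0.02, 0, 0, 0, 0.06, 0, 0.06, 0, 0, 0, 0.11, 0, 0.11, 0, 0, 0, 0.16, 0, 0.16, 0, 0, 0, 0.21, 0, 0.21, 0, 0, 0, 0.26, 0, 0.26, 0, 0, 0, 0.31, 0, 0.31, 0, 0, 0, 0.36, 0, 0.36, 0, 0, 0, 0.4, 0, 0.4, 0, 0, 0, 0.43, 0, 0.43, 0, 0, 0, 0.45, 0, 0.45, 0, 0, 0, 0.46, 0, 0.46, 0, 0, 0, 0.46, 0, 0.46, 0, 0, 0]}}

```text
clock: 14.9
tool_pos: [0.5784, -0.246, 0.2021]
orientation: [0.151, 0.91, -0.064, 0.38]
wrist_force: [0.3, -0.1, -3.8]
opening: 0.015
```

>>> {"op": "jog_arm", "data": {"series": [0.01, 0, 0.01, 0, 0, 0, 0.015, 0, 0.015, 0, 0, 0, 0.02, 0, 0.02, 0, 0, 0, 0.025, 0, 0.025, 0, 0, 0, 0.025, 0, 0.025, 0, 0, 0]}}

```text
clock: 15.4
tool_pos: [0.5784, -0.246, 0.1985]
orientation: [0.151, 0.91, -0.064, 0.38]
wrist_force: [-0.7, -0.2, -4.7]
opening: 0.015
```

>>> {"op": "jog_arm", "data": {"series": [0.01, 0, 0.01, 0, 0, 0, 0.015, 0, 0.015, 0, 0, 0, 0.02, 0, 0.02, 0, 0, 0, 0.02, 0, 0.02, 0, 0, 0]}}

```text
clock: 15.8
tool_pos: [0.5791, -0.2467, 0.1976]
orientation: [0.151, 0.91, -0.065, 0.382]
wrist_force: [-2.7, -2.2, 9.4]
opening: 0.015
```

Contact (+9 N). Releasing, then backing off along the tool axis.

>>> {"op": "jog_arm", "data": {"series": [0, 0, 0, 0, 0, 0, 0, 0, 0, 0, 0, 0, 0, 0, 0, 0, 0, 0, 0, 0, 0, 0, 0, 0, 0, 0, 0, 0, 0, 0], "grip": 0.6}}

```text
clock: 16.3
tool_pos: [0.5791, -0.2467, 0.1975]
orientation: [0.151, 0.91, -0.065, 0.381]
wrist_force: [1.0, -0.9, -0.3]
opening: 0.0513
```

>>> {"op": "jog_arm", "data": {"series": [0, 0, -0.2, 0, 0, 0, 0, 0, -0.5, 0, 0, 0, 0, 0, -0.8, 0, 0, 0, 0, 0, -0.9, 0, 0, 0, 0, 0, -0.9, 0, 0, 0]}}

```text
clock: 16.8
tool_pos: [0.5184, -0.2258, 0.2617]
orientation: [0.151, 0.909, -0.065, 0.382]
wrist_force: [0.1, -0.9, 0.1]
opening: 0.0513
```

```bash
cat > t4.py <<'E'
from kin import *
from plant import ctrl,vision
import pickle
s=ctrl.read_state();print(s['clock'],s['opening'],s['tool_pos'],s['wrist_force'])
T,S=vision.capture('top'),vision.capture('side');pickle.dump((T,S),open('c6.pkl','wb'))
def orange(c,X,r=16):
    u,v=proj(c,X)[0].astype(int);h=cv2.cvtColor(c['image'],cv2.COLOR_RGB2HSV)
    m=cv2.inRange(h,(5,120,80),(20,255,255));k=np.zeros_like(m);k[v-r:v+r,u-r:u+r]=m[v-r:v+r,u-r:u+r]
    y,x=np.nonzero(k);return [x.mean(),y.mean()],len(x)
g=[.574,-.245,.198]
(a,na),(b,nb)=orange(T,g),orange(S,g);print(na,nb,'grip',tri(T,[a],S,[b]))
a=S['image'][200:340,200:340,::-1];b=T['image'][175:285,280:390,::-1]
cv2.imwrite('pics/d2.png',np.hstack([cv2.resize(i,(400,400),interpolation=2) for i in(a,b)]))
E
python3 t4.py
```

```text
16.8 0.05125794731015048 [ 0.51839886 -0.22578594  0.26170505] [ 0.09134583 -0.91941897  0.10436838]
57 125 grip [[ 0.57397008 -0.24571811  0.20501954]]
```

View pics/d2.png

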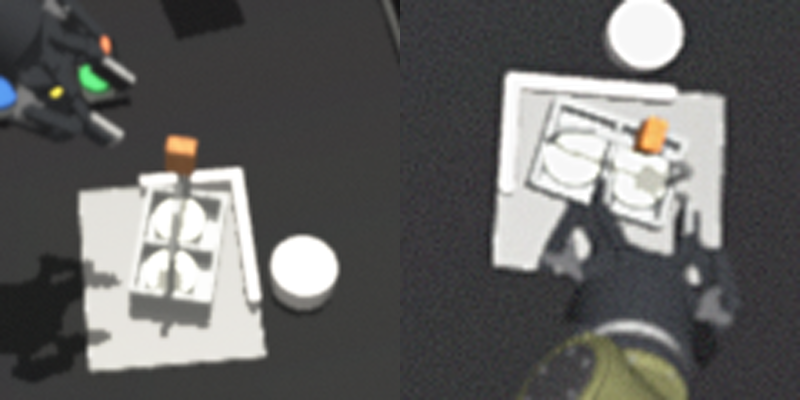

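The caddy stands flat on the plate at about −19° yaw, clear of both stops, with both pots upright. Next is a vertical regrasp.

```bash
cat > t5.py <<'E'
from kin import *
from plant import ctrl
s=ctrl.read_state();y=np.radians(-19)
R0=Ro.from_quat(s['orientation']);R=tgt(y,1e-4)
for p,r in(([.518,-.226,.305],R0),([.574,-.2457,.305],R)):print(row(s,p,r).round(3))
print(ik([.574,-.2457,.195],R,s['joint_pos']),ik([.6054,-.2266,.195],tgt(np.radians(-4.4),1e-4),s['joint_pos']))
k=110/400;import pickle
T,S=pickle.load(open('c6.pkl','rb'));cor=np.array([.6449,-.1702,.006]);Rd=Ro.from_euler('z',np.radians(-4.4))
a=plane(T,[(280+(u-400)*k,175+v*k) for u,v in((563,97),(528,188),(660,226))],.046);print(Rd.inv().apply(a-cor)*1000)
d=a[1]-a[2];print('yaw',np.degrees(np.arctan2(d[1],d[0]))-90)
k=.35;b=plane(S,[(200+u*k,200+v*k) for u,v in((130,292),(210,302))],.046);print(Rd.inv().apply(b-cor)*1000)
print('grip in dock',Rd.inv().apply(np.array([.574,-.2457,.2])-cor)*1000)
E
python3 t5.py
```

```text
[-0.317 -0.004 -0.321  0.     0.     0.   ]
[-0.733 -0.009  0.102 -0.     0.253  0.   ]
(array([-4.63106746e-01,  5.03981947e-01,  1.34892026e+00,  1.36515625e-05,
        1.28859131e+00, -1.70229432e+00]), np.float64(4.163336342344337e-16)) (array([-4.14816526e-01,  5.53385739e-01,  1.27437707e+00,  3.42916992e-05,
        1.31373550e+00, -1.90882708e+00]), np.float64(5.4951981011062614e-09))
[[ -11.74193482  -39.23633958   40.        ]
 [ -94.35975794  -12.78739736   40.        ]
 [-118.43958477 -129.15869573   40.        ]]
yaw -16.090788653336148
[[-117.04125839 -132.44501338   40.        ]
 [ -41.49020636 -150.23234132   40.        ]]
grip in dock [-64.89875351 -80.71686189 194.        ]
```

>>> {"op": "jog_arm", "data": {"series": [-0.15, 0, -0.15, 0, 0, 0, -0.317, 0, -0.321, 0, 0, 0, -0.4, 0, -0.24, 0, 0.05, 0, -0.48, 0, -0.16, 0, 0.1, 0, -0.56, 0, -0.07, 0, 0.15, 0, -0.65, 0, 0.02, 0, 0.2, 0, -0.73, -0.01, 0.1, 0, 0.25, 0, -0.73, -0.01, 0.1, 0, 0.253, 0, -0.73, -0.01, 0.1, 0, 0.253, 0]}}

```text
clock: 17.8
tool_pos: [0.5749, -0.2459, 0.3017]
orientation: [0.164, 0.986, 0.0, -0.003]
wrist_force: [-0.0, -0.4, -0.8]
opening: 0.0514
```

```bash
python3 - <<'E'
from h import *
from plant import ctrl
s=ctrl.read_state();print(s['tool_pos'],s['opening'],s['joint_pos'].round(3))
print(row(s,[.574,-.2457,.195],tgt(np.radians(-19),1e-4)).round(3))
E
```

```text
[ 0.57492304 -0.24585261  0.30169645] 0.05136213925469852 [-4.620e-01  4.420e-01  1.192e+00 -1.000e-03  1.513e+00 -1.703e+00]
[ 4.000e-03 -1.000e-03  1.067e+00 -0.000e+00 -2.000e-03  1.000e-03]
```

>>> {"op": "jog_arm", "data": {"series": [0, 0, 0.3, 0, 0, 0, 0, 0, 0.6, 0, 0, 0, 0, 0, 0.85, 0, 0, 0, 0, 0, 1, 0, 0, 0, 0, 0, 1, 0, 0, 0]}}

```text
clock: 18.3
tool_pos: [0.5738, -0.2454, 0.1996]
orientation: [0.164, 0.986, 0.001, -0.004]
wrist_force: [0.1, -0.9, 0.2]
opening: 0.0513
```

>>> {"op": "jog_arm", "data": {"series": [0, 0, 0.03, 0, 0, 0, 0, 0, 0.06, 0, 0, 0, 0, 0, 0.06, 0, 0, 0]}}

```text
clock: 18.6
tool_pos: [0.5739, -0.2454, 0.194]
orientation: [0.164, 0.986, 0.001, -0.003]
wrist_force: [0.2, 0.4, -0.6]
opening: 0.0514
```

>>> {"op": "jog_arm", "data": {"series": [0, 0, 0, 0, 0, 0, 0, 0, 0, 0, 0, 0, 0, 0, 0, 0, 0, 0, 0, 0, 0, 0, 0, 0, 0, 0, 0, 0, 0, 0, 0, 0, 0, 0, 0, 0, 0, 0, 0, 0, 0, 0], "grip": 0, "squeeze": 50}}

```text
clock: 19.3
tool_pos: [0.5741, -0.2455, 0.1945]
orientation: [0.164, 0.986, 0.0, -0.003]
wrist_force: [1.5, 0.8, 5.6]
opening: 0.0149
```

```bash
cat > t6.py <<'E'
from h import *
from plant import ctrl,vision
import pickle
s=ctrl.read_state();print(s['clock'],s['tool_pos'],s['opening'],s['wrist_force'],s['torque'])
p=s['tool_pos'];Rd=Ro.from_euler('z',np.radians(-4.4));R=tgt(np.radians(-4.4),1e-4)
cor=np.array([.6449,-.1702,.006]);c=cor+Rd.apply([-.040,-.060,0]);c[2]=p[2]
pre=c+Rd.apply([-.010,-.012,.004]);
print('lift4',row(s,p+[0,0,.004],Ro.from_quat(s['orientation'])).round(3));print('pre',row(s,pre,R).round(3))
print('home',c)
E
python3 t6.py
```

```text
19.3 [ 0.57413786 -0.24549506  0.19452417] 0.01491045113678808 [1.5384284  0.75997354 5.59499447] [ 0.04743029 -0.21570007 -0.00215287]
lift4 [ 0.   -0.   -0.04  0.    0.    0.  ]
pre [-0.122  0.119 -0.041  0.    -0.002 -0.08 ]
home [ 0.60041475 -0.2269544   0.19452417]
```

>>> {"op": "jog_arm", "data": {"series": [0, 0, -0.02, 0, 0, 0, 0, 0, -0.04, 0, 0, 0, 0, 0, -0.04, 0, 0, -0.01, 0, 0, -0.04, 0, 0, -0.02, 0, 0, -0.04, 0, 0, -0.035, 0, 0, -0.04, 0, 0, -0.05, 0, 0, -0.04, 0, 0, -0.065, 0, 0, -0.04, 0, 0, -0.075, -0.02, 0.02, -0.04, 0, 0, -0.08, -0.05, 0.05, -0.04, 0, 0, -0.08, -0.08, 0.08, -0.04, 0, 0, -0.08, -0.11, 0.11, -0.04, 0, 0, -0.08, -0.12, 0.12, -0.04, 0, 0, -0.08, -0.12, 0.12, -0.04, 0, 0, -0.08]}}

```text
clock: 20.7
tool_pos: [0.5896, -0.2379, 0.1983]
orientation: [0.039, 0.999, 0.001, -0.003]
wrist_force: [-0.2, -0.9, -4.2]
opening: 0.015
```

```bash
cat > t7.py <<'E'
from h import *
from plant import ctrl,vision
import pickle
s=ctrl.read_state();print(s['clock'],s['tool_pos'],s['opening'],s['wrist_force'],s['torque'])
R=Ro.from_quat(s['orientation']);print('yaw',np.degrees(np.arctan2(R.as_matrix()[1,1],R.as_matrix()[0,1]))-90)
S=vision.capture('side');T=vision.capture('top');pickle.dump((T,S),open('c7.pkl','wb'))
a=S['image'][240:340,215:315,::-1];b=T['image'][180:260,295:375,::-1]
cv2.imwrite('pics/d3.png',np.hstack([cv2.resize(i,(400,400),interpolation=2) for i in(a,b)]))
E
python3 t7.py
```

```text
20.7 [ 0.58956737 -0.23785405  0.19834163] 0.014965575216629888 [-0.22526009 -0.93848461 -4.20344919] [-0.01884196 -0.01262745 -0.02473239]
yaw -4.473739119063467
```

View pics/d3.png

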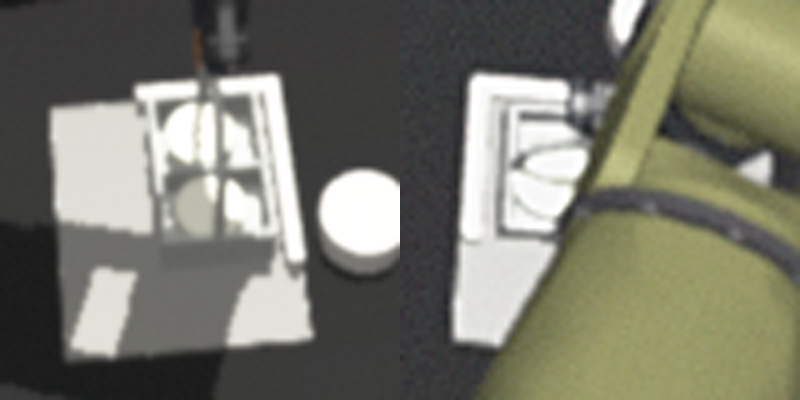

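The caddy sits square about 10 mm off both stops with the pots upright (stops and caddy edges look parallel in both crops). Lowering it and pushing toward the long stop.

>>> {"op": "jog_arm", "data": {"series": [0, 0, 0.01, 0, 0, 0, 0, 0, 0.02, 0, 0, 0, 0, 0, 0.03, 0, 0, 0, 0, 0, 0.035, 0, 0, 0, 0, 0, 0.04, 0, 0, 0, 0, 0, 0.04, 0, 0, 0]}}

```text
clock: 21.4
tool_pos: [0.5894, -0.238, 0.1946]
orientation: [0.039, 0.999, 0.001, -0.003]
wrist_force: [-1.2, 0.7, -1.5]
opening: 0.0155
```

>>> {"op": "jog_arm", "data": {"series": [-0.01, 0, 0, 0, 0, 0, -0.02, 0, 0, 0, 0, 0, -0.03, 0, 0, 0, 0, 0, -0.04, 0, 0, 0, 0, 0, -0.05, 0, 0, 0, 0, 0, -0.06, 0, 0, 0, 0, 0, -0.07, 0, 0, 0, 0, 0, -0.08, 0, 0, 0, 0, 0, -0.08, 0, 0, 0, 0, 0]}}

```text
clock: 22.3
tool_pos: [0.5976, -0.2387, 0.1946]
orientation: [0.039, 0.999, 0.001, -0.002]
wrist_force: [1.1, -0.2, -1.5]
opening: 0.0154
```

>>> {"op": "jog_arm", "data": {"series": [-0.01, 0, 0, 0, 0, 0, -0.02, 0, 0, 0, 0, 0, -0.02, 0, 0, 0, 0, 0]}}

```text
clock: 22.6
tool_pos: [0.5995, -0.2388, 0.1948]
orientation: [0.039, 0.999, 0.001, -0.003]
wrist_force: [-4.1, 2.1, 1.3]
opening: 0.015
```

>>> {"op": "jog_arm", "data": {"series": [-0.01, 0, 0, 0, 0, 0, -0.015, 0, 0, 0, 0, 0, -0.015, 0, 0, 0, 0, 0]}}

```text
clock: 22.9
tool_pos: [0.601, -0.2389, 0.1951]
orientation: [0.039, 0.999, 0.001, -0.003]
wrist_force: [-4.4, 2.4, 5.2]
opening: 0.0156
```

>>> {"op": "jog_arm", "data": {"series": [-0.01, 0.01, 0, 0, 0, 0, -0.01, 0.02, 0, 0, 0, 0, -0.01, 0.03, 0, 0, 0, 0, -0.01, 0.04, 0, 0, 0, 0, -0.01, 0.05, 0, 0, 0, 0, -0.01, 0.06, 0, 0, 0, 0, -0.01, 0.07, 0, 0, 0, 0, -0.01, 0.08, 0, 0, 0, 0, -0.01, 0.09, 0, 0, 0, 0, -0.01, 0.1, 0, 0, 0, 0, -0.01, 0.1, 0, 0, 0, 0]}}

```text
clock: 24.0
tool_pos: [0.6029, -0.2295, 0.1955]
orientation: [0.039, 0.999, 0.0, -0.002]
wrist_force: [-3.7, -3.5, 2.5]
opening: 0.0158
```

>>> {"op": "jog_arm", "data": {"series": [-0.01, 0.01, 0, 0, 0, 0, -0.01, 0.02, 0, 0, 0, 0, -0.01, 0.02, 0, 0, 0, 0]}}

```text
clock: 24.3
tool_pos: [0.6039, -0.2285, 0.1959]
orientation: [0.039, 0.999, -0.001, -0.002]
wrist_force: [-5.6, -6.0, 4.5]
opening: 0.0154
```

>>> {"op": "jog_arm", "data": {"series": [0, 0.01, 0, 0, 0, 0, 0, 0.02, 0, 0, 0, 0, 0, 0.02, 0, 0, 0, 0]}}

```text
clock: 24.6
tool_pos: [0.604, -0.2268, 0.1957]
orientation: [0.04, 0.999, -0.001, -0.002]
wrist_force: [-3.6, -3.2, 0.2]
opening: 0.0153
```

```bash
sed -i 's/d3.png/d4.png/;s/c7.pkl/c8.pkl/;s/\[240:340,215:315/[250:320,235:305/;s/\[180:260,295:375/[185:255,300:370/' t7.py; python3 t7.py
```

```text
24.6 [ 0.60401    -0.22677771  0.1957327 ] 0.015250916411752666 [-3.59554193 -3.17614494  0.23098942] [-0.76396771  1.0269831  -0.10400201]
yaw -4.529540737445487
```

View pics/d4.png

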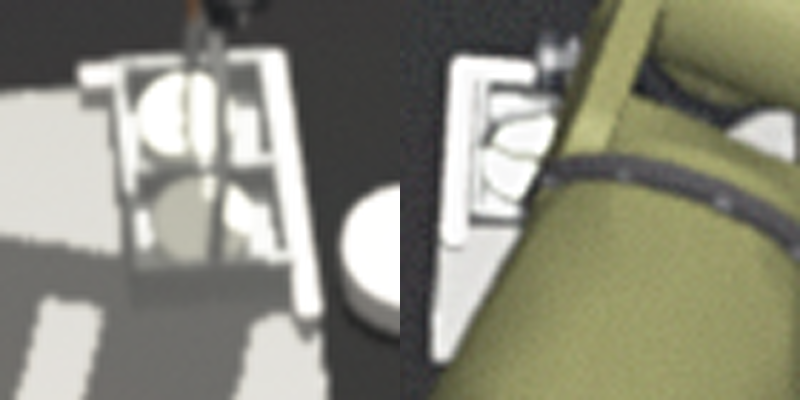

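Both crops show the caddy against the long stop and at, or nearly at, the short stop, with the pots upright. Pressing a little further toward the short stop to confirm contact.

>>> {"op": "jog_arm", "data": {"series": [0, 0.01, 0, 0, 0, 0, 0, 0.02, 0, 0, 0, 0, 0, 0.03, 0, 0, 0, 0, 0, 0.03, 0, 0, 0, 0]}}

```text
clock: 25.1
tool_pos: [0.6043, -0.2245, 0.1961]
orientation: [0.04, 0.999, -0.002, -0.002]
wrist_force: [-3.4, -6.4, 1.7]
opening: 0.0151
```

>>> {"op": "jog_arm", "data": {"series": [0.01, -0.01, 0, 0, 0, 0, 0.02, -0.015, 0.01, 0, 0, 0, 0.02, -0.015, 0.01, 0, 0, 0]}}

```text
clock: 25.4
tool_pos: [0.6024, -0.2257, 0.1954]
orientation: [0.04, 0.999, -0.002, -0.001]
wrist_force: [-0.2, -1.1, 1.1]
opening: 0.0152
```

>>> {"op": "jog_arm", "data": {"series": [0, 0, 0, 0, 0, 0, 0, 0, 0, 0, 0, 0, 0, 0, 0, 0, 0, 0, 0, 0, 0, 0, 0, 0, 0, 0, 0, 0, 0, 0], "grip": 0.5}}

```text
clock: 25.9
tool_pos: [0.6025, -0.2257, 0.1953]
orientation: [0.04, 0.999, -0.002, -0.001]
wrist_force: [-0.8, 0.1, 0.1]
opening: 0.0427
```

>>> {"op": "jog_arm", "data": {"series": [0, 0, -0.3, 0, 0, 0, 0, 0, -0.6, 0, 0, 0, 0, 0, -0.9, 0, 0, 0, 0, 0, -1, 0, 0, 0, 0, 0, -1, 0, 0, 0]}}

```text
clock: 26.4
tool_pos: [0.603, -0.2254, 0.2964]
orientation: [0.04, 0.999, -0.002, -0.0]
wrist_force: [1.0, -0.8, -1.2]
opening: 0.0424
```

>>> {"op": "jog_arm", "data": {"series": [0.5, 0, -0.2, 0, 0, 0, 1, 0, -0.4, 0, 0, 0, 1, 0, -0.4, 0, 0, 0, 1, 0, -0.4, 0, 0, 0]}}

```text
clock: 26.8
tool_pos: [0.5026, -0.2173, 0.3362]
orientation: [0.04, 0.999, -0.002, -0.0]
wrist_force: [1.0, -0.4, -0.4]
opening: 0.0426
```

>>> {"op": "jog_arm", "data": {"series": [0.5, 0, -0.2, 0, 0, 0, 1, 0, -0.4, 0, 0, 0, 1, 0, -0.4, 0, 0, 0, 1, 0, -0.4, 0, 0, 0]}}

```text
clock: 27.2
tool_pos: [0.4032, -0.2094, 0.3759]
orientation: [0.04, 0.999, -0.002, -0.0]
wrist_force: [1.5, -0.0, -1.0]
opening: 0.0425
```

```bash
cat > t8.py <<'E'
from h import *
from plant import ctrl,vision
import pickle
s=ctrl.read_state();print(s['clock'],s['tool_pos'],s['opening'],s['wrist_force'])
S=vision.capture('side');T=vision.capture('top');pickle.dump((T,S),open('c9.pkl','wb'))
a=S['image'][250:320,235:305,::-1];b=T['image'][185:245,300:360,::-1]
cv2.imwrite('pics/d5.png',np.hstack([cv2.resize(i,(400,400),interpolation=2) for i in(a,b)]))
def orange(c,X,r=14):
    u,v=proj(c,X)[0].astype(int);h=cv2.cvtColor(c['image'],cv2.COLOR_RGB2HSV)
    m=cv2.inRange(h,(5,120,80),(20,255,255));k=np.zeros_like(m);k[v-r:v+r,u-r:u+r]=m[v-r:v+r,u-r:u+r]
    y,x=np.nonzero(k);return [x.mean(),y.mean()],len(x)
g=[.6,-.227,.198]
(a,na),(b,nb)=orange(T,g),orange(S,g);X=tri(T,[a],S,[b])[0];print(na,nb,'grip',X)
cor=np.array([.6449,-.1702,.006]);Rd=Ro.from_euler('z',np.radians(-4.4));print(Rd.inv().apply(X-cor)*1000)
E
python3 t8.py
```

```text
27.2 [ 0.40319816 -0.2093924   0.37590737] 0.04250402601150548 [ 1.54668266 -0.03449022 -0.97974313]
53 125 grip [ 0.5992824  -0.22756402  0.20535005]
[-41.0822451  -60.69469653 199.35004972]
```

View pics/d5.png

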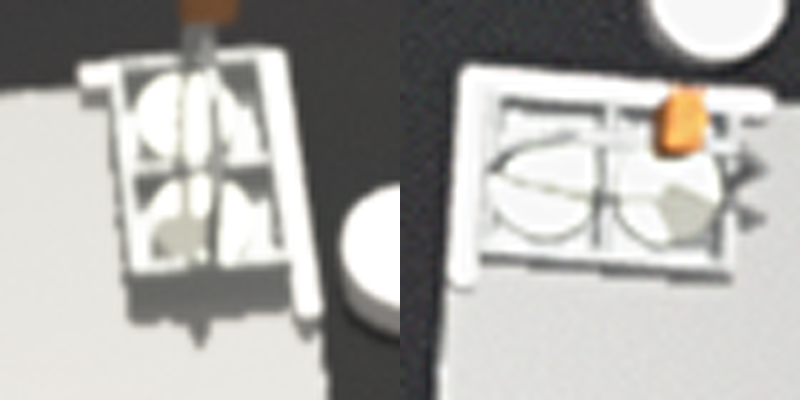

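The final view shows the caddy sitting in the corner with its edges parallel to both stops and both pots upright. As a last numeric check, I'll compare rim corners and stop ends in the corner frame.

```bash
cat > t9.py <<'E'
from h import *
import pickle
T,S=pickle.load(open('c9.pkl','rb'))
cor=np.array([.6449,-.1702,.006]);Rd=Ro.from_euler('z',np.radians(-4.4))
f=lambda c,u0,v0,k,uv,z:(Rd.inv().apply(plane(c,[(u0+u*k-.5+k/2,v0+v*k-.5+k/2) for u,v in uv],z)-cor)*1000).round(1)[:,:2].tolist()
print('T rim  exp(-80,0)(-80,-120)',f(T,300,185,.15,[(80,257),(332,275)],.046))
print('T stops top: outer corner exp(10,10), short end exp(-95,10),(-95,0), long end (10,-140),(0,-140)',f(T,300,185,.15,[(60,63),(46,285),(73,288),(376,93),(374,112)],.026))
print('S rim near end exp(-80,-120)(0,-120)',f(S,235,250,.175,[(130,272),(292,262)],.046))
print('S stops: outer corner, short end exp(-95,10)(-95,0), long end(0,-140)(10,-140)',f(S,235,250,.175,[(287,47),(78,64),(80,88),(298,318),(322,312)],.026))
# edge profiles across the short stop/caddy and caddy near edge (top view, dock-parallel samples)
g=cv2.GaussianBlur(cv2.cvtColor(T['image'],cv2.COLOR_RGB2GRAY),(0,0),.5)
for x in(-30,-60):
    P=[cor+Rd.apply([x/1000,y/1000,.02]) for y in np.arange(14,-14,-2)];u=proj(T,P).astype(np.float32)
    print(x,cv2.remap(g,u[:,:1],u[:,1:],1).ravel())
E
python3 t9.py
```

```text
T rim  exp(-80,0)(-80,-120) [[-83.9, -0.7], [-83.1, -121.0]]
T stops top: outer corner exp(10,10), short end exp(-95,10),(-95,0), long end (10,-140),(0,-140) [[12.9, 11.7], [-96.3, 12.3], [-96.7, -0.8], [10.3, -143.6], [0.8, -142.9]]
S rim near end exp(-80,-120)(0,-120) [[-83.1, -120.2], [-4.1, -122.3]]
S stops: outer corner, short end exp(-95,10)(-95,0), long end(0,-140)(10,-140) [[12.2, 12.9], [-97.5, 12.8], [-97.7, -1.8], [-2.8, -142.1], [9.3, -140.0]]
-30 [ 99 167 213 247 250 250 248 241 233 232 223 205 187 169]
-60 [119 175 230 248 252 249 245 239 230 223 220 212 199 214]
```

Along y the caddy is flush (−0.7 vs −0.8 mm), but in x the edges hint at a possible 1–3 mm gap. I'll nudge the low wall gently toward the long stop with closed fingers.

```bash
cat > t10.py <<'E'
from kin import *
from plant import ctrl
s=ctrl.read_state();R=tgt(np.radians(-4.4),np.radians(30))
cor=np.array([.6449,-.1702,0]);Rd=Ro.from_euler('z',np.radians(-4.4))
W=[cor+Rd.apply([x/1000,-.060,z]) for x,z in((-180,.29),(-150,.20),(-130,.12),(-122,.036),(-90,.036))]
for w in W:print(ik(w,R,s['joint_pos'])[0].round(3),ik(w,R,s['joint_pos'])[1].round(4))
plan(s,[(w,R) for w in W])
E
python3 t10.py
```

```text
[-0.633 -0.053  1.879  0.347  0.89  -2.288] 0.0
[-0.596  0.112  1.931  0.408  0.675 -2.356] 0.0
[-0.574  0.279  1.951  0.521  0.499 -2.477] 0.0
[-0.565  0.459  1.961  0.773  0.343 -2.745] 0.0
[-0.534  0.506  1.88   0.691  0.354 -2.633] 0.0
[-0.57, -0.02, 0.85, -0.0, -0.17, -0.0] -> [ 0.461 -0.216  0.29 ]
[0.19, 0.0, 0.93, 0.0, 0.0, 0.0] -> [ 0.491 -0.219  0.2  ]
[0.23, -0.0, 0.79, 0.0, 0.0, 0.0] -> [ 0.511 -0.22   0.12 ]
[0.35, -0.0, 0.77, 0.0, 0.0, 0.0] -> [ 0.519 -0.221  0.036]
[-0.28, -0.0, 0.16, 0.0, 0.0, 0.0] -> [ 0.551 -0.223  0.036]
```

```bash
sed -i 's/tgt(np.radians(-4.4),np.radians(30))/tgt(np.radians(-20),np.radians(28))/' t10.py; python3 t10.py
```

```text
[-0.555 -0.062  1.877  0.128  0.85  -1.838] 0.0
[-0.522  0.104  1.93   0.138  0.629 -1.836] 0.0
[-0.503  0.271  1.95   0.169  0.442 -1.86 ] 0.0
[-0.496  0.45   1.961  0.275  0.255 -1.967] 0.0
[-0.469  0.499  1.879  0.201  0.284 -1.87 ] 0.0
[-0.57, -0.02, 0.85, 0.02, -0.16, 0.08] -> [ 0.461 -0.216  0.29 ]
[0.17, 0.08, 0.93, 0.0, 0.0, 0.0] -> [ 0.491 -0.219  0.2  ]
[0.21, 0.05, 0.8, 0.0, 0.0, 0.0] -> [ 0.511 -0.22   0.12 ]
[0.33, 0.02, 0.78, 0.0, 0.0, 0.0] -> [ 0.519 -0.221  0.036]
[-0.27, 0.09, 0.14, 0.0, 0.0, 0.0] -> [ 0.551 -0.223  0.036]
```

>>> {"op": "jog_arm", "data": {"series": [-0.14, 0, 0.2, 0.005, -0.04, 0.02, -0.28, -0.01, 0.42, 0.01, -0.08, 0.04, -0.42, -0.01, 0.64, 0.015, -0.12, 0.06, -0.57, -0.02, 0.85, 0.02, -0.16, 0.08, -0.57, -0.02, 0.85, 0.02, -0.16, 0.08, -0.57, -0.02, 0.85, 0.02, -0.16, 0.08], "grip": 0, "squeeze": 20}}

```text
clock: 27.9
tool_pos: [0.4607, -0.2158, 0.2893]
orientation: [0.16, 0.956, -0.042, 0.243]
wrist_force: [0.4, -0.7, 1.6]
opening: 0.0002
```

>>> {"op": "jog_arm", "data": {"series": [0.08, 0.04, 0.45, 0, 0, 0, 0.17, 0.08, 0.93, 0, 0, 0, 0.17, 0.08, 0.93, 0, 0, 0, 0.17, 0.08, 0.93, 0, 0, 0]}}

```text
clock: 28.3
tool_pos: [0.4917, -0.2182, 0.2007]
orientation: [0.16, 0.956, -0.041, 0.242]
wrist_force: [1.1, -1.0, 0.2]
opening: 0.0001
```

```bash
sed -i 's/((-180,.29),(-150,.20),(-130,.12)/((-130,.12),(-124,.075)/;s/(-122,.036),(-90/(-122,.036),(-105/' t10.py; python3 t10.py; python3 -c "
from plant import ctrl;s=ctrl.read_state();print(s['clock'],s['tool_pos'],s['opening'])"
```

```text
[-0.503  0.271  1.95   0.169  0.442 -1.86 ] 0.0
[-0.498  0.367  1.957  0.209  0.341 -1.9  ] 0.0
[-0.496  0.45   1.961  0.275  0.255 -1.967] 0.0
[-0.481  0.476  1.918  0.234  0.27  -1.913] 0.0
[0.22, 0.05, 0.8, 0.0, 0.0, 0.01] -> [ 0.511 -0.22   0.12 ]
[0.16, 0.02, 0.42, 0.0, 0.0, 0.0] -> [ 0.517 -0.221  0.075]
[0.17, 0.01, 0.35, 0.0, 0.0, 0.0] -> [ 0.519 -0.221  0.036]
[-0.14, 0.05, 0.08, 0.0, 0.0, 0.0] -> [ 0.536 -0.222  0.036]
28.3 [ 0.49169697 -0.21823775  0.20070307] 0.00011583630803397996
```

>>> {"op": "jog_arm", "data": {"series": [0.11, 0.03, 0.4, 0, 0, 0, 0.22, 0.05, 0.8, 0, 0, 0, 0.22, 0.05, 0.8, 0, 0, 0, 0.22, 0.05, 0.8, 0, 0, 0]}}

```text
clock: 28.7
tool_pos: [0.5117, -0.2203, 0.1228]
orientation: [0.16, 0.956, -0.042, 0.243]
wrist_force: [1.1, 0.2, 0.1]
opening: 0.0
```

>>> {"op": "jog_arm", "data": {"series": [0.16, 0.02, 0.4, 0, 0, 0, 0.25, 0.03, 0.6, 0, 0, 0, 0.33, 0.03, 0.77, 0, 0, 0, 0.33, 0.03, 0.77, 0, 0, 0, 0.33, 0.03, 0.77, 0, 0, 0]}}

```text
clock: 29.2
tool_pos: [0.5211, -0.2208, 0.0424]
orientation: [0.159, 0.956, -0.042, 0.245]
wrist_force: [-0.2, 0.2, 0.2]
opening: -0.0001
```

>>> {"op": "jog_arm", "data": {"series": [-0.03, 0.01, 0.02, 0, 0, 0, -0.06, 0.02, 0.035, 0, 0, 0, -0.09, 0.03, 0.05, 0, 0, 0, -0.12, 0.04, 0.07, 0, 0, 0, -0.14, 0.05, 0.08, 0, 0, 0, -0.14, 0.05, 0.08, 0, 0, 0]}}

```text
clock: 29.8
tool_pos: [0.5382, -0.2212, 0.0421]
orientation: [0.159, 0.956, -0.042, 0.244]
wrist_force: [-0.1, 0.3, -0.4]
opening: 0.0004
```

>>> {"op": "jog_arm", "data": {"series": [0.03, 0, 0.055, 0, 0, 0, 0, 0.01, 0.07, 0, 0, 0, -0.01, 0.01, 0.08, 0, 0, 0, -0.02, 0.015, 0.085, 0, 0, 0, -0.02, 0.015, 0.085, 0, 0, 0]}}

```text
clock: 30.3
tool_pos: [0.5444, -0.2218, 0.0356]
orientation: [0.159, 0.956, -0.042, 0.245]
wrist_force: [0.7, -0.3, 0.6]
opening: 0.0002
```

>>> {"op": "jog_arm", "data": {"series": [-0.01, 0.005, 0.006, 0, 0, 0, -0.02, 0.008, 0.012, 0, 0, 0, -0.03, 0.01, 0.018, 0, 0, 0, -0.03, 0.01, 0.018, 0, 0, 0]}}

```text
clock: 30.7
tool_pos: [0.5466, -0.2216, 0.0351]
orientation: [0.159, 0.956, -0.041, 0.243]
wrist_force: [-22.2, 3.1, 15.0]
opening: -0.0002
```

Firm contact (−22 N over about 1.5 mm), so the caddy is against the long stop. Backing off.

>>> {"op": "jog_arm", "data": {"series": [0.03, -0.01, -0.018, 0, 0, 0, 0.1, -0.03, -0.06, 0, 0, 0, 0.2, -0.06, -0.11, 0, 0, 0, 0.27, -0.09, -0.14, 0, 0, 0, 0.27, -0.09, -0.14, 0, 0, 0]}}

```text
clock: 31.2
tool_pos: [0.5141, -0.2202, 0.0344]
orientation: [0.16, 0.956, -0.041, 0.243]
wrist_force: [-0.7, 0.2, 0.2]
opening: 0.0002
```

>>> {"op": "jog_arm", "data": {"series": [0, 0, -0.4, 0, 0, 0, 0, 0, -0.8, 0, 0, 0, 0, 0, -1, 0, 0, 0, 0, 0, -1, 0, 0, 0]}}

```text
clock: 31.6
tool_pos: [0.4694, -0.2048, 0.125]
orientation: [0.159, 0.955, -0.042, 0.245]
wrist_force: [0.3, -0.0, 1.0]
opening: 0.0001
```

>>> {"op": "jog_arm", "data": {"series": [0, 0, -0.4, 0, 0, 0, 0, 0, -0.8, 0, 0, 0, 0, 0, -1, 0, 0, 0, 0, 0, -1, 0, 0, 0, 0, 0, -1, 0, 0, 0]}}

```text
clock: 32.1
tool_pos: [0.4243, -0.1891, 0.2118]
orientation: [0.159, 0.955, -0.042, 0.245]
wrist_force: [0.1, 0.2, 0.8]
opening: -0.0002
```

```bash
sed -i 's/c9.pkl/c10.pkl/;s/d5.png/d6.png/' t8.py; python3 t8.py; python3 - <<'E'
from h import *
import pickle
T0,S0=pickle.load(open('c9.pkl','rb'));T,S=pickle.load(open('c10.pkl','rb'))
cv2.imwrite('pics/d6.png',np.hstack([cv2.resize(i,(400,400),interpolation=2) for i in(S['image'][250:320,235:305,::-1],T['image'][185:245,300:360,::-1])]))
# image shift of caddy between c9 and c10, sub-pixel
for n,a,b,(x0,y0,x1,y1) in(('S handle/near end',S0,S,(250,262,288,306)),('T caddy',T0,T,(314,200,352,228))):
    f=lambda c:np.float32(cv2.cvtColor(c['image'],cv2.COLOR_RGB2GRAY)[y0:y1,x0:x1])
    print(n,cv2.phaseCorrelate(f(a),f(b)))
d=pickle.load(open('c0.pkl','rb'))
for n,a,b in(('side',d['side'],S),('top',d['top'],T)):
    m=cv2.absdiff(a['image'],b['image']).max(2);print(n,[(k,round(float((m[y0:y1,x0:x1]>40).mean()),3)) for k,(x0,y0,x1,y1) in ({'tin':(292,278,322,310),'tray':(186,208,246,245),'bottle':(244,345,272,382)} if n=='side' else {'tin':(335,170,360,195),'tray':(245,223,277,282),'bottle':(397,222,432,250),'jar':None} ).items() if k!='jar'])
E
```

```text
32.1 [ 0.42431764 -0.18908205  0.21183497] -0.0002118140113851998 [0.05414442 0.2035866  0.80196349]
56 129 grip [ 0.59946311 -0.22713057  0.20531986]
[-40.93531744 -60.24865879 199.31986041]
S handle/near end ((0.08889483500270501, 0.37984871503645223), 0.9922398220168219)
T caddy ((-0.019978119792696702, -0.10770439884124627), 0.9960177753369014)
side [('tin', 0.0), ('tray', 0.114), ('bottle', 0.0)]Traceback (most recent call last):
  File "<stdin>", line 11, in <module>
TypeError: cannot unpack non-iterable NoneType object
```

```bash
python3 -c "
from plant import order;print(order.job_done())"
```

```text
the job is handed in; nothing more can be done
None
```

I lifted the caddy off the hook with a 45° leaning grasp, carried it to the dock and pushed it into the corner. I handed the job in at about 32 s with the arm clear. No verdict is reported.

- **Set-down in two stages:** the last joint would have passed its limit at the dock, so I first set the caddy down at about −19° yaw. I then regrasped it vertically, squared it, and pressed it against the long and short stops. A last nudge with closed fingers against the low wall met firm contact at 22 N.
- **Caddy position:** the grip block measured (−40.9, −60.2) mm from the corner, against a home position of (−40, −60). The rim was parallel to the stops within about 0.5°. Both pots stood upright in the last picture I viewed, which was before the nudge.
- **Checks that disagreed:** before the nudge, the rim edges suggested the caddy could be up to 3 mm short of the long stop, while the grip block suggested about 1 mm. The nudge moved it less than about 1 mm by the images, so I take it as flush. I did not repeat the rim measurement.
- **Not fully checked:** my final picture was refused by the viewer's 12-picture limit. The comparison with the start images also stopped partway on a script error. In the side view the tin and bottle were unchanged. The tray region differed by 11%, which I put down to the arm and its shadow. The jar and the brush cup were not compared.

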